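# Change over the leg-routing fixture

## Task

Change over the routing fixture: pull the hold-down bar up off its post and lay it aside on the bench, draw every routed leg (the ones in the fixture) back out from under the toe rail and put it in the blue tray, and load every leg blank from the bench, one to a lane in any lanes, laid flat in the lane and slid forward under the overhanging rail until its end is fully home against the fence. When the legs are all in the tray and the blanks all home, fit the bar again square across the blanks' near ends: slide its red hub down the post past the two sprung balls until it clicks and sits on the post's shoulder. If something gets knocked, put it right, and leave the glue bottle and the tape measure where they stand.

Things in the scene. Friction and masses are not known exactly. Their poses are not given: they have to be found in the camera images.
- fixture: routing fixture, fixed to the bench: plywood base 220 (x) x 300 (y) x 18 mm; origin at the centre of its underside; x points from the open near side forward to the fence, y left along the fence, z up. The base's top (18 mm up) is the bed. Four lanes run along x, each 46 mm wide between black strips 5 mm high (x = -50 to +65 mm), with 22 mm strips between a pair of lanes, 46 mm in the middle
- lane1 (a point): lane 1 of 4 (counted from -y, on the line y = -114 mm of the fixture): where the centre of a blank lies when fully home in this lane, 36 mm above the bench, x = +5 mm of the fixture; axes parallel to the fixture's. The blank's near end is then at x = -55 mm, its far end against the fence at x = +65 mm, its far 22 mm under the lip
- lane2 (a point): lane 2 of 4 (counted from -y, on the line y = -46 mm of the fixture): where the centre of a blank lies when fully home in this lane, 36 mm above the bench, x = +5 mm of the fixture; axes parallel to the fixture's. The blank's near end is then at x = -55 mm, its far end against the fence at x = +65 mm, its far 22 mm under the lip
- lane3 (a point): lane 3 of 4 (counted from -y, on the line y = 46 mm of the fixture): where the centre of a blank lies when fully home in this lane, 36 mm above the bench, x = +5 mm of the fixture; axes parallel to the fixture's. The blank's near end is then at x = -55 mm, its far end against the fence at x = +65 mm, its far 22 mm under the lip
- lane4 (a point): lane 4 of 4 (counted from -y, on the line y = 114 mm of the fixture): where the centre of a blank lies when fully home in this lane, 36 mm above the bench, x = +5 mm of the fixture; axes parallel to the fixture's. The blank's near end is then at x = -55 mm, its far end against the fence at x = +65 mm, its far 22 mm under the lip
- lip (a point): middle of the near lower edge of the toe rail's lip, at x = +43, y = 0 mm of the fixture, 57 mm above the bench. The aluminium rail runs across all lanes; its lip, 10 mm thick, overhangs the bed from here on forward, with 39 mm clear height above the bed (blanks are 36), to the fence 22 mm deeper in. Top of the rail 67 mm above the bench
- seat (a point): centre of the shoulder (32 mm across) of the fixture's upright steel post, 55.5 mm above the bench, at x = -55, y = 0 mm of the fixture, axes parallel to it. It stands 1.5 mm higher than the tops of loaded blanks. Above it the post is 18 mm thick, straight for 35.5 mm, then an 8 mm tapered tip
- post_tip (a point): top of the post's tapered tip, 43.5 mm above the seat. Two sprung brass balls stand 2.7 mm out of the post on its near and far sides, 30 mm above the seat. Pushing the hub down past them or up past them takes about 8 to 15 N; down at the shoulder they spring out over the hub's top (the click); the bar's weight alone does not do it
- bar_c (a point): loose hold-down bar, 300 g: 40 (x) x 252 (y) x 8 mm, aluminium, with a red hub in its middle, 40 (x) x 36 (y), 26 mm high from the bar's underside, bored through 21 mm along z; on each arm a web 12 wide, 8 high, to 58 mm from the middle. Point: on the bore's axis, 13 mm above the underside. Starts seated, y along the fixture's. The bench at x 0.33-0.61, y 0.33-0.44 m is free to lay it on
- blank1_c (a point): walnut leg blank, a plain square stick 120 x 36 x 36 mm, about 120 g, lying on the bench at the start (2 or 3 of them; an absent one reads None). The point is its centre, half-way up; x runs along its length. All blanks are alike; either end may go first, any side up
- blank2_c (a point): walnut leg blank, a plain square stick 120 x 36 x 36 mm, about 120 g, lying on the bench at the start (2 or 3 of them; an absent one reads None). The point is its centre, half-way up; x runs along its length. All blanks are alike; either end may go first, any side up
- blank3_c (a point): walnut leg blank, a plain square stick 120 x 36 x 36 mm, about 120 g, lying on the bench at the start (2 or 3 of them; an absent one reads None). The point is its centre, half-way up; x runs along its length. All blanks are alike; either end may go first, any side up
- tray: open blue plastic tray for routed legs, fixed, 172 (x) x 200 (y) mm outside, 26 mm high, walls 6 mm and floor about 6 mm thick, room for two legs side by side; origin under its centre
- leg1_c (a point): routed walnut leg, 120 x 36 x 36 mm, about 110 g, with two pale-edged mortises in its top face; starts home in lane 1, under the toe rail and the bar (1 or 2 of the four are there; an absent one reads None). The point is its centre, half-way up; x runs along its length
- leg2_c (a point): routed walnut leg, 120 x 36 x 36 mm, about 110 g, with two pale-edged mortises in its top face; starts home in lane 2, under the toe rail and the bar (1 or 2 of the four are there; an absent one reads None). The point is its centre, half-way up; x runs along its length
- leg3_c (a point): routed walnut leg, 120 x 36 x 36 mm, about 110 g, with two pale-edged mortises in its top face; starts home in lane 3, under the toe rail and the bar (1 or 2 of the four are there; an absent one reads None). The point is its centre, half-way up; x runs along its length
- leg4_c (a point): routed walnut leg, 120 x 36 x 36 mm, about 110 g, with two pale-edged mortises in its top face; starts home in lane 4, under the toe rail and the bar (1 or 2 of the four are there; an absent one reads None). The point is its centre, half-way up; x runs along its length
- glue: bystander: standing white glue bottle with green cap, 64 mm across, 200 mm tall, origin under its centre
- tape: bystander: yellow tape measure 70 x 36 x 62 mm high, origin under its centre
Things that resemble listed ones, but are neither listed nor needed, are in the scene too. What is shaped like the part that bears blank3_c but turquoise is not meant.

How it is judged:
By the outcome, as a careful person would: the job done as asked, in the order asked, and still so for the second after the job is handed in, with the robot touching nothing.
Of blank1, blank2, blank3 only 2 to 3 are there at a start; the rules pass over those that are not, and their reading is None.
Of leg1, leg2, leg3, leg4 only 1 to 2 are there at a start; the rules pass over those that are not, and their reading is None.
At some moment in a run one of blank1, blank2, blank3, bar may be knocked a few centimetres aside while the robot is not near it.
It also fails if it takes over 210 s, if anything falls off the work surface, if the arm or the gripper's body presses on something with over 40 N, if the wrist force passes 120 N, or if a joint passes its speed limit or range.

## Robot

A 6-joint arm with a two-finger parallel gripper is mounted at the origin on the work surface. World frame = base frame: x ahead of the robot, y to its left, z up, the work surface at z = 0. Lengths are in m, angles in degrees, forces in N, time in s.
With the tool pointing down it reaches from about 0.35 to 0.875 m from the base axis. Payload 4.2 kg.
Tool frame: the origin (TCP) lies midway between the tips of the shut fingers; the grasp point (between the pads) lies 19 mm behind it; z points along the fingers, y is the direction in which the jaws open and shut (so a half turn about z gives the same grasp; the last joint's range is limited). The gripper opens to 87 mm and grips with 3 to 60 N. Pads are 19 mm wide; open, the fingers measure 117 mm over their backs; the gripper's body (75 mm by 190 mm) begins 51 mm behind the grasp point.
Start: joints at [78.129, 22.042, 0.453, 0, -68.411, -14.817], TCP at [0.281, 0.558, 0.194] pointing down, gripper open.
Joint ranges: [-179.83, 179.83], [-69.29, 118.12], [-61.27, 80.66], [-181.25, 117.63], [-171.15, -9.14], [-177.46, 177.46]. Speed limits (degrees/s): [159.86, 159.86, 180, 180, 180, 180].

## Interface

Orientations are given as a 3x3 rotation matrix whose columns are the frame's x, y, z axes.
In Python, from station import r gives the robot as it stands.
- The arm moves only by the tool play_rows, never from a script. Its argument "commands" is a list that holds one entry, the list of rows, each a list of 7 numbers: the shift along the world's x, y, z in m, then the turn, a rotation vector about the world's x, y, z in rad, then the closure, from 0 (fully open) to 1 (shut). A call has 1 to 5 rows; each row is the pose to reach, as a shift and turn from the pose commanded when the call began; what a row does not reach only later rows make up. A row lasts 1/10 s, in which the tool goes at most 50 mm and 8.59 degrees, less where a joint would pass 70% of its speed; a pose out of reach is approached as far as the arm can. A call with a gripper value outside its range is refused whole. The fingers move at their own pace and stop on an object; the grip force is fixed at half the most. Time passes only in rows, so rows that repeat a pose let the fingers close. It gives the time, the measured TCP pose, the force and the opening at its end, in the units of the state.
- r.sense(): the state, without advancing time (a new reading comes with each control period).
- r.capture(name): name is "side" or "top" or "wrist"; returns a dict with "image" (384x512x3 uint8, red, green, blue), "range_z" (384x512 float32, m along the optical axis (not along the pixel's ray), 0 where there is no reading), "intrinsics" (3x3 intrinsics, pixels), "k1" (the pictures are not rectified: a ray, as slopes to the right and down, at radius r is drawn at 1 + k1 r^2 times it, then the intrinsics apply), "extrinsics" (4x4, takes a point from camera to world coordinates); the wrist camera has in their place "mount" (4x4, takes a point from camera to tool coordinates, whose origin is the TCP and whose axes are the flange's). Camera axes: x right, y up, looking along -z (the intrinsics and any distortion apply to the point x, -y, -z); pixel columns grow to the right and rows downward; lengths in m; the calibration is good to about 2 mm. A picture is of the moment at which its call begins: read the wrist's pose just before it.
- r.finish_job(): hands the job in, once; it reports no verdict.
The state is a dict: "time_s": time; "joints": joint angles; "joint_velocities": joint speeds; "effort": joint torques, N m; "tcp_pos": TCP position; "ee_rot": TCP orientation; "wrist_force": force on the tool from outside, world axes, zero at the start; "moment": the same for the moment, N m; "gripper_width": opening from 0.0 (shut) to 1.0 (fully open).
Only numpy, scipy, OpenCV 4.12 (cv2) and the standard library are available. Lean on these libraries where they do the work, as an engineer would, in place of code of your own. Each camera call takes 0.05 s, during which the arm holds its last target. There are 200 camera calls.

## Working session

There is one attempt and no reset: what is moved stays moved. The work goes in short steps, Python scripts to look and compute and a tool call to move; the robot and the scene stay as the last step left them, time stands still between calls to the robot, and variables do not carry over. Pictures are saved under pics/ and viewed, about 12 in all and at most 16, crops included, and the job is handed in when it is done.

Besides the shell and the picture viewer there is one more tool, called after "Request:" as name([rows], argument=value, ...), one row to a line, values as JSON. play_rows: Moves the arm, as the interface text tells. Its arguments: {"type":"object","properties":{"commands":{"type":"array","items":{"type":"array","items":{"type":"array","items":{"type":"number"}}}}},"required":["commands"]}

```bash
ls; mkdir -p pics
cat > h.py <<'E'
import numpy as np, cv2
from station import r
def cap(n):
    s=r.sense(); c=r.capture(n)
    if n=='wrist':
        T=np.eye(4);T[:3,:3]=s['ee_rot'];T[:3,3]=s['tcp_pos'];c['extrinsics']=T@np.array(c['mount'])
    return c
def cloud(c):
    K=np.array(c['intrinsics']);z=c['range_z'];h,w=z.shape
    u,v=np.meshgrid(np.arange(w),np.arange(h))
    xd=(u-K[0,2])/K[0,0];yd=(v-K[1,2])/K[1,1];x,y=xd.copy(),yd.copy()
    for _ in range(8):
        f=1+c['k1']*(x*x+y*y);x=xd/f;y=yd/f
    P=np.stack([x*z,-y*z,-z,np.ones_like(z)],-1)@np.array(c['extrinsics']).T
    P=P[...,:3];P[z==0]=np.nan
    return P
def save(c,name,s=None,crop=None):
    im=c['image'][...,::-1]
    if crop: im=im[crop[1]:crop[3],crop[0]:crop[2]]
    if s: im=cv2.resize(im,None,fx=s,fy=s,interpolation=cv2.INTER_CUBIC)
    cv2.imwrite('pics/'+name,im)
E
python3 - <<'E'
from h import *
for n in('top','side'):
    c=cap(n);save(c,n+'1.png',1.5);np.savez('/tmp/'+n,**c)
    P=cloud(c);print(n,np.array(c['extrinsics'])[:3,3],c['k1'])
print(r.sense())
E
```

```text
pics
top [ 0.2800727  -0.10474476  1.18985788] -0.051559033413949955
side [0.29892069 0.64378035 0.85966339] -0.16480761861397925
{'time_s': 0.1, 'joints': array([ 7.81293840e+01,  2.20870505e+01,  3.89058572e-01, -2.55258970e-02,
       -6.84116662e+01, -1.48169015e+01]), 'joint_velocities': array([ 0.02268409, -0.05848997,  0.11629183,  0.12355744,  0.05665655,
       -0.05802568]), 'effort': array([-9.99933654e-04, -3.91689920e+01,  1.87934911e+01,  4.23181280e+00,
        1.34637437e-02, -8.12004987e-05]), 'tcp_pos': array([0.28042077, 0.55790557, 0.19347109]), 'ee_rot': array([[ 8.93395481e-01, -4.49270381e-01, -7.99085397e-04],
       [-4.49271083e-01, -8.93393697e-01, -1.78771754e-03],
       [ 8.92706824e-05,  1.95614473e-03, -9.99998083e-01]]), 'wrist_force': array([0.02699148, 0.75925903, 0.11440892]), 'moment': array([ 0.00484553,  0.10434448, -0.05787948]), 'gripper_width': 1.0021245917445176}
```

View pics/top1.png

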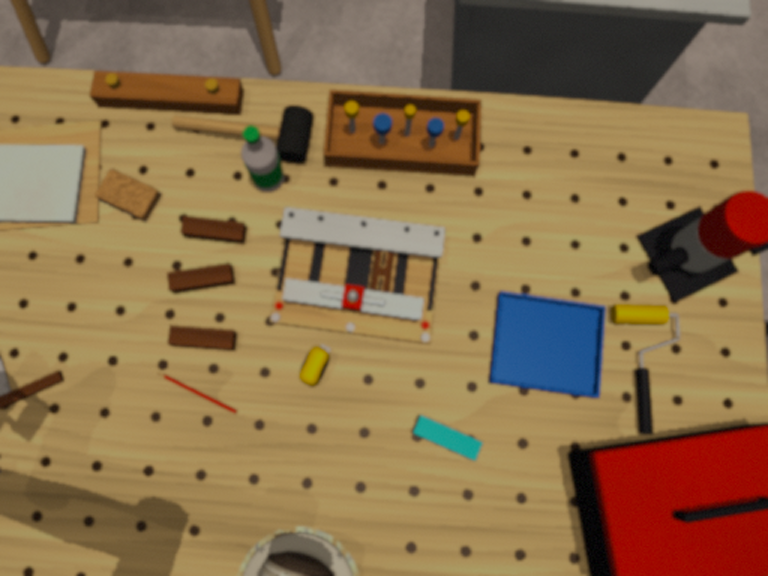

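View pics/side1.png

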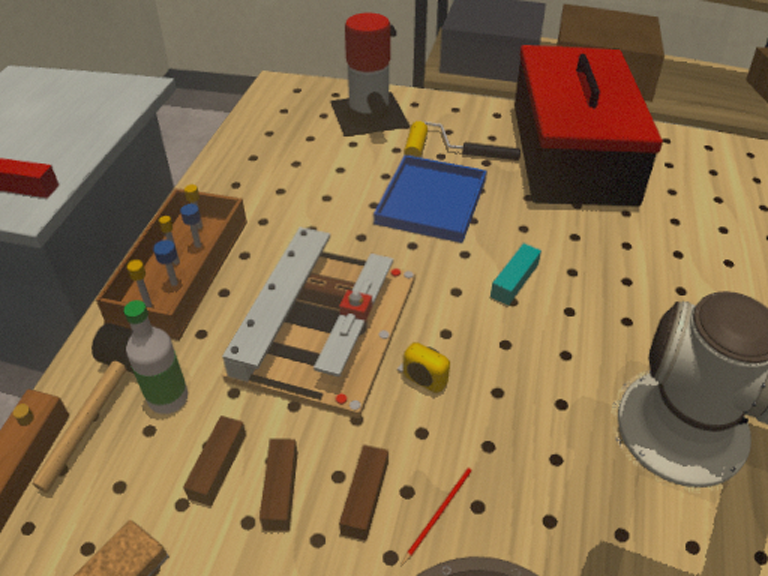

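Top view: the fixture is at (360,275), with one leg at (385,270), so lane 2 is the only lane loaded. The blanks are at (213,229), (201,277) and (202,338). Glue is at (262,160), tape at (315,365), and the tray at (548,345). Lookalikes I'm rejecting: the turquoise stick at (447,437), the brown stick at (30,390), the cork at (130,193) and the brown block with knobs at (165,90).

```bash
cat >> h.py <<'E'
def rect(pts):
    (cx,cy),(w,h),a=cv2.minAreaRect((pts[:,:2]*1000).astype(np.float32))
    b=cv2.boxPoints(((cx,cy),(w,h),a));e=b[1]-b[0];f=b[2]-b[1]
    l=e if np.hypot(*e)>np.hypot(*f) else f
    ang=np.degrees(np.arctan2(l[1],l[0]))%180
    return np.round([cx,cy,max(w,h),min(w,h),ang],1)
def blobs(c,lo,hi,box,col=None,mn=40):
    P=cloud(c);m=(P[...,2]>lo)&(P[...,2]<hi)&(P[...,0]>box[0])&(P[...,0]<box[1])&(P[...,1]>box[2])&(P[...,1]<box[3])
    if col is not None: m&=col(c['image'].astype(int))
    n,L,st,ce=cv2.connectedComponentsWithStats(m.astype(np.uint8),connectivity=4)
    for i in range(1,n):
        if st[i,4]>=mn:
            p=P[L==i];print(np.round(ce[i]*1.5).astype(int),st[i,4],rect(p),'z',np.round(np.median(p[:,2])*1000,1))
E
python3 - <<'E'
from h import *
for n in('top','side'):
    c=dict(np.load(f'/tmp/{n}.npz'));
    print(n,'blanks');blobs(c,.028,.044,(.2,.7,.1,.6),lambda i:(i[...,0]<140)&(i[...,0]>i[...,2]+10))
    print('bar');blobs(c,.050,.075,(.3,.8,-.3,.3))
    print('hub');blobs(c,.074,.09,(.3,.7,-.2,.2),mn=5)
    print('red');blobs(c,.06,.11,(.3,.7,-.2,.2),lambda i:(i[...,0]>120)&(i[...,1]<70),mn=5)
    print('post');blobs(c,.09,.11,(.3,.7,-.2,.2),mn=3)
    print('base');blobs(c,.010,.1,(.3,.8,-.2,.23),mn=200)
    print('tray');blobs(c,.002,.05,(.3,.7,-.5,-.1),lambda i:(i[...,2]>i[...,0]+50),mn=100)
    print('tape');blobs(c,.03,.08,(.3,.5,-.05,.15),lambda i:(i[...,0]>i[...,2]+90),mn=50)
E
```

```text
top blanks
[212 228] 524 [635.9 218.3 119.5  37.3  87. ] z 35.5
[198 276] 536 [540.8 230.4 119.9  37.3 102.9] z 35.6
[201 336] 574 [428.2 211.7 120.7  36.6  90.3] z 36.1
bar
[289 150] 86 [793.3  84.8  49.8  12.7  90.2] z 59.4
[400 159] 384 [ 791.7 -130.8  299.8   14.3   90.3] z 57.9
[268 177] 76 [738.4 117.   59.3  22.8 122.5] z 63.2
[361 256] 3743 [580.6 -63.2 300.3 177.9  85.9] z 66.0
[313 364] 345 [389.9   1.6  70.2  37.8 160.3] z 60.2
hub
[352 296] 164 [513.1 -60.1  40.9  37.4 175.8] z 81.6
red
[352 296] 137 [513.  -60.4  40.1  33.  175.3] z 81.5
post
[352 294] 39 [511.8 -58.4  18.7  15.9   5.5] z 95.3
base
[277 168] 482 [768.2 105.1 115.   48.1 136. ] z 51.7
[379 162] 698 [790.2 -90.2 218.9  12.7  89.2] z 43.4
[354 274] 7955 [562.8 -58.9 293.7 211.9  86.7] z 25.6
[225 231] 374 [634.3 194.3  71.3  36.9  87.5] z 35.0
[216 275] 325 [547.4 202.8  63.6  37.3 103.2] z 35.0
[213 338] 420 [428.2 190.4  78.7  36.7  90.2] z 35.6
[313 365] 382 [392.6   0.8  75.8  38.6 159.2] z 59.7
tray
[540 344] 3608 [ 461.6 -415.   182.6  171.6   85.8] z 6.7
tape
[313 365] 329 [389.    1.   68.9  36.  15
[... 375 characters left out ...]
146.7  63.2  29.7  40.2] z 63.3
hub
[355 303] 210 [513.7 -57.   40.3  39.9 175.2] z 81.3
red
[355 302] 122 [513.8 -56.8  40.2  37.  175.5] z 81.5
post
[355 295] 40 [512.2 -54.8  17.5  12.8  31.8] z 94.9
base
[198 281] 905 [792.4 -87.3 224.3  12.9  89.5] z 41.0
[318 326] 9510 [568.6 -57.5 298.2 220.6  86.6] z 23.6
[425 366] 760 [389.4   5.   69.2  41.9 159.5] z 52.8
[163 386] 775 [746.1 145.3  63.5  32.8  42. ] z 58.4
[224 440] 616 [635.9 195.4  69.4  38.1  86.2] z 34.9
[281 457] 480 [548.3 204.   59.1  37.4 102.8] z 35.2
[369 471] 639 [428.8 192.4  75.4  37.1  90.3] z 35.5
tray
[432 200] 1786 [ 463.2 -412.7  186.6  170.6   85.9] z 5.7
tape
[427 358] 388 [389.9   4.6  68.   33.2 159.2] z 59.8
```

Request:
play_rows([
  [[0.0155,-0.0411,0,0,0,-0.0784,0],[0.031,-0.0822,0,0,0,-0.1568,0],[0.0465,-0.1233,0,0,0,-0.2353,0],[0.062,-0.1644,0,0,0,-0.3137,0],[0.0775,-0.2055,0,0,0,-0.3921,0]],
])

```text
time_s: 0.6
tcp_pos: [0.3583, 0.351, 0.1941]
ee_rot: [[0.652, -0.758, -0.0], [-0.758, -0.652, -0.001], [0.0, 0.001, -1.0]]
wrist_force: [0.4, 0.3, 0.4]
gripper_width: 1.0
```

Request:
play_rows([
  [[0.0155,-0.0411,0,0,0,-0.0784,0],[0.031,-0.0822,0,0,0,-0.1568,0],[0.0465,-0.1233,0,0,0,-0.2353,0],[0.062,-0.1644,0,0,0,-0.3137,0],[0.0775,-0.2055,0,0,0,-0.3921,0]],
])

```text
time_s: 1.1
tcp_pos: [0.4357, 0.1456, 0.1944]
ee_rot: [[0.313, -0.95, -0.0], [-0.95, -0.313, 0.0], [-0.0, 0.0, -1.0]]
wrist_force: [0.2, 0.4, -0.8]
gripper_width: 1.001
```

Request:
play_rows([
  [[0.0155,-0.0411,0,0,0,-0.0784,0],[0.031,-0.0822,0,0,0,-0.1568,0],[0.0465,-0.1233,0,0,0,-0.2353,0],[0.062,-0.1644,0,0,0,-0.3137,0],[0.0775,-0.2055,0,0,0,-0.3921,0]],
])

```text
time_s: 1.6
tcp_pos: [0.5132, -0.0599, 0.1942]
ee_rot: [[-0.075, -0.997, -0.0], [-0.997, 0.075, 0.0], [-0.0, 0.0, -1.0]]
wrist_force: [0.1, 0.5, -0.0]
gripper_width: 1.002
```

Request:
play_rows([
  [[0,0,0,0,0,0,0],[0,0,0,0,0,0,0]],
])

```text
time_s: 1.8
tcp_pos: [0.5128, -0.0591, 0.1937]
ee_rot: [[-0.074, -0.997, -0.002], [-0.997, 0.074, 0.0], [0.0, 0.002, -1.0]]
wrist_force: [-0.0, 0.5, -1.2]
gripper_width: 0.997
```

Run:
```python
from h import *
s=r.sense();print(s['tcp_pos'],s['ee_rot'].round(4),s['wrist_force'])
c=cap('wrist');save(c,'w1.png',1.5);np.savez('/tmp/w1',**c)
print(np.array(c['extrinsics']).round(3))
print('red');blobs(c,.06,.11,(.3,.7,-.2,.2),lambda i:(i[...,0]>100)&(i[...,1]<70),mn=5)
print('post');blobs(c,.09,.11,(.3,.7,-.2,.2),mn=30)
print('hi');blobs(c,.050,.078,(.3,.8,-.3,.2),mn=200)
```

```text
[ 0.51276577 -0.05908752  0.19365109] [[-7.360e-02 -9.973e-01 -1.700e-03]
 [-9.973e-01  7.360e-02  1.000e-04]
 [ 1.000e-04  1.700e-03 -1.000e+00]] [-0.0053867   0.49010127 -1.21810612]
[[-0.997 -0.071 -0.017  0.508]
 [ 0.072 -0.963 -0.261 -0.13 ]
 [ 0.002 -0.261  0.965  0.384]
 [ 0.     0.     0.     1.   ]]
red
[376 270] 736 [512.6 -59.5  39.6  35.9 175.2] z 80.9
post
[376 274] 191 [512.5 -59.4  16.9  16.8 131.9] z 94.9
hi
[262 195] 14782 [577.9 -97.1 230.2 176.8  86.1] z 65.9
[ 29 223] 1585 [ 792.2 -115.7  185.8   10.4   90. ] z 57.4
[376 327] 1402 [517.1  -6.7  62.8  39.7  86.7] z 63.0
[524 319] 1196 [391.4   0.8  66.7  38.6 159.6] z 59.6
[261 416] 243 [629.2  67.6  31.6  21.1  84.3] z 66.1
```

View pics/w1.png

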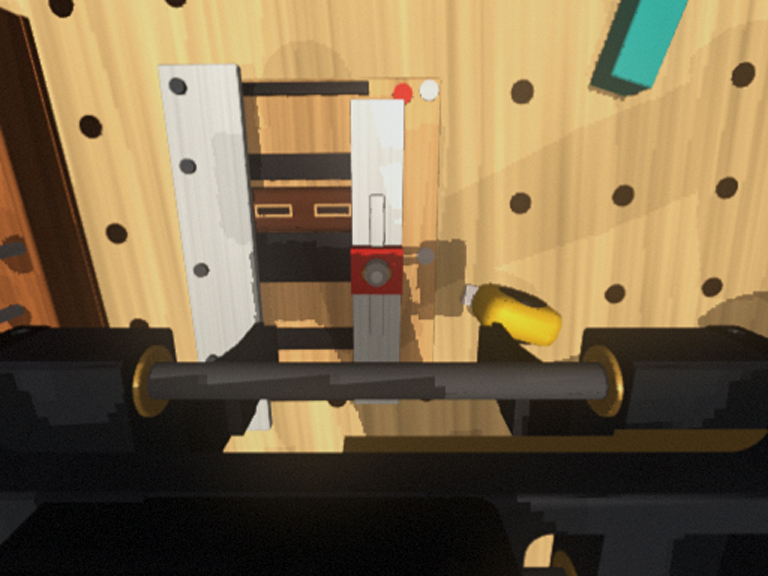

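Wrist view: the hub and post coincide at (376,272), which is (512.6,-59.4), and the leg is in lane 2 at (300,211). I'm taking hold of the hub across its x faces.

Request:
play_rows([
  [[0,0,-0.04,0,0,0,0],[0,0,-0.08,0,0,0,0],[0,0,-0.115,0,0,0,0.2],[0,0,-0.1355,0,0,0,0.3],[0,0,-0.1355,0,0,0,0.3]],
])

```text
time_s: 2.35
tcp_pos: [0.5102, -0.057, 0.0562]
ee_rot: [[-0.069, -0.998, -0.007], [-0.998, 0.069, -0.001], [0.001, 0.007, -1.0]]
wrist_force: [-0.1, 0.2, -0.6]
gripper_width: 0.808
```

Request:
play_rows([
  [[0,0,0,0,0,0,0.6],[0,0,0,0,0,0,0.8],[0,0,0,0,0,0,1],[0,0,0,0,0,0,1],[0,0,0,0,0,0,1]],
])

```text
time_s: 2.85
tcp_pos: [0.5135, -0.058, 0.0596]
ee_rot: [[-0.071, -0.997, 0.001], [-0.997, 0.071, 0.0], [-0.0, -0.001, -1.0]]
wrist_force: [0.2, 0.1, 0.2]
gripper_width: 0.355
```

Request:
play_rows([
  [[0,0,0,0,0,0,1],[0,0,0,0,0,0,1]],
])

```text
time_s: 3.05
tcp_pos: [0.5136, -0.0581, 0.0592]
ee_rot: [[-0.071, -0.997, 0.001], [-0.997, 0.071, 0.0], [-0.0, -0.001, -1.0]]
wrist_force: [0.2, 0.6, 0.4]
gripper_width: 0.184
```

Run:
```python
from h import *
s=r.sense();print(s['tcp_pos'],s['gripper_width'],s['wrist_force'])
c=cap('side');save(c,'s2.png',2,(120,120,376,320))
```

```text
[ 0.51363805 -0.05814805  0.05922233] 0.18414137397521893 [0.20144457 0.59224004 0.3748312 ]
```

View pics/s2.png

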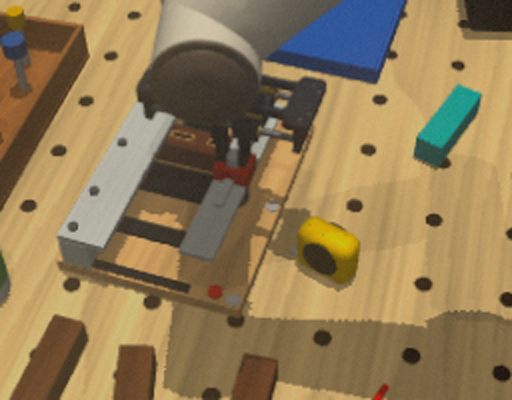

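Request:
play_rows([
  [[0,0,0,0,0,0,1],[0,0,0,0,0,0,1],[0,0,0,0,0,0,1]],
])

```text
time_s: 3.4
tcp_pos: [0.5136, -0.0581, 0.0592]
ee_rot: [[-0.071, -0.997, 0.001], [-0.997, 0.071, -0.0], [0.0, -0.001, -1.0]]
wrist_force: [-0.2, -1.0, 0.9]
gripper_width: 0.186
```

Run:
```python
from h import *
s=r.sense();print(s['tcp_pos'],s['gripper_width'],s['wrist_force'])
c=cap('wrist');save(c,'w2.png',1.2)
print('red');blobs(c,.05,.13,(.3,.7,-.2,.2),lambda i:(i[...,0]>80)&(i[...,1]<50),mn=5)
c=cap('side')
print('red');blobs(c,.05,.13,(.3,.7,-.2,.2),lambda i:(i[...,0]>80)&(i[...,1]<50),mn=5)
```

```text
[ 0.51359996 -0.05813342  0.05918408] 0.1862718425326161 [-0.23485034 -0.96889093  0.90007118]
red
[240 262] 10 [579.2 -92.1   5.8   1.    3.2] z 52.3
[369 309] 912 [512.6 -69.2  39.8  17.6 177.8] z 80.9
[396 296] 5 [ 5.036e+02 -7.620e+01  1.100e+00  2.000e-01  3.980e+01] z 75.1
[405 296] 5 [ 4.992e+02 -7.600e+01  1.100e+00  3.000e-01  1.705e+02] z 74.1
[391 300] 5 [ 5.057e+02 -7.630e+01  1.500e+00  5.000e-01  2.060e+01] z 80.8
red
[355 308] 161 [514.  -55.7  40.1  39.2 177.1] z 77.3
```

View pics/w2.png

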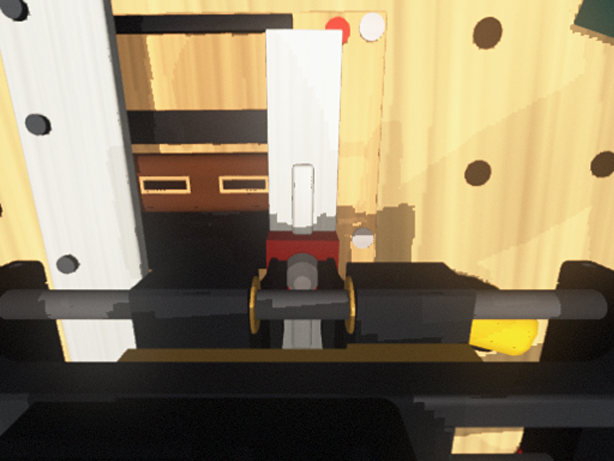

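Run:
```python
from h import *
for n in('side','wrist'):
    c=cap(n);P=cloud(c);im=c['image'].astype(int)
    print(n)
    for z0 in range(56,130,6):
        m=(P[...,2]*1000>=z0)&(P[...,2]*1000<z0+6)&(abs(P[...,0]-.5136)<.05)&(abs(P[...,1]+.058)<.03)
        dark=m&(im.max(-1)<75)&(im.max(-1)-im.min(-1)<25)
        q=P[dark]*1000
        if len(q)>2: print(z0,len(q),'x',np.percentile(q[:,0],[2,25,50,75,98]).round(),'y',np.percentile(q[:,1],[2,50,98]).round())
```

```text
side
62 3 x [535. 535. 535. 535. 536.] y [-42. -33. -29.]
86 12 x [497. 503. 522. 524. 530.] y [-68. -49. -45.]
92 26 x [497. 502. 522. 526. 530.] y [-66. -48. -44.]
98 21 x [497. 498. 504. 523. 529.] y [-62. -49. -43.]
104 22 x [497. 499. 522. 524. 530.] y [-63. -48. -44.]
110 20 x [498. 504. 523. 528. 531.] y [-63. -48. -44.]
116 21 x [495. 501. 523. 524. 530.] y [-65. -48. -44.]
122 28 x [494. 499. 523. 527. 533.] y [-61. -47. -42.]
128 20 x [495. 503. 524. 529. 534.] y [-58. -48. -43.]
wrist
74 3 x [504. 504. 504. 513. 521.] y [-62. -62. -61.]
80 5 x [505. 505. 505. 521. 521.] y [-63. -62. -62.]
86 57 x [496. 501. 522. 525. 528.] y [-70. -68. -55.]
92 108 x [496. 500. 504. 524. 529.] y [-70. -68. -66.]
98 143 x [497. 501. 521. 523. 529.] y [-70. -68. -58.]
104 146 x [496. 500. 521. 525. 529.] y [-70. -68. -66.]
110 189 x [496. 500. 521. 525. 529.] y [-70. -68. -63.]
116 175 x [494. 498. 503. 526. 530.] y [-70. -68. -66.]
122 66 x [495. 499. 522. 527. 530.] y [-71. -68. -49.]
128 41 x [505. 505. 506. 521. 522.] y [-58. -54. -48.]
```

Run:
```python
from h import *
c=dict(np.load('/tmp/w1.npz'));P=cloud(c);im=c['image'].astype(int)
tcp=np.array([.51277,-.05909,.19365])
Q=(P-tcp)*1000
m=(abs(Q[...,0])<75)&(abs(Q[...,1])<40)&(Q[...,2]>-60)
for a,b in((-75,-30),(-30,30),(30,75)):
    k=m&(Q[...,0]>a)&(Q[...,0]<b);q=Q[k]
    if len(q):print(a,len(q),'zmin',np.sort(q[:,2])[[0,5,20,60]] if len(q)>60 else q[:5],np.median(q,0))
v,u=np.where(m&(Q[...,2]<60));print(u.min()*1.5,u.max()*1.5,v.min()*1.5,v.max()*1.5)
for z0 in range(-60,90,10):
    k=m&(Q[...,2]>=z0)&(Q[...,2]<z0+10);q=Q[k]
    if len(q)>3:print(z0,len(q),'x',np.percentile(q[:,0],[2,30,70,98]).round(),'y',np.percentile(q[:,1],[2,50,98]).round(),'col',im[k].mean(0).round())
```

```text
-75 24533 zmin [27.16385393 27.98420539 28.89912517 31.17983893] [-51.41213245 -20.73806851 121.70446734]
-30 25306 zmin [109.24515131 109.58699142 109.94462568 110.32025309] [  0.47030106 -25.51042835 139.13718547]
30 18514 zmin [26.75980098 27.3702365  28.55461036 30.96154048] [ 46.24592834 -27.54495387 121.74310886]
223.5 531.0 322.5 403.5
20 84 x [-52. -44.  43.  50.] y [-15.  -6.   9.] col [69. 55. 35.]
30 377 x [-53. -44.  43.  50.] y [-15.  -7.   6.] col [49. 41. 29.]
40 371 x [-53. -45.  43.  50.] y [-15.  -7.   2.] col [48. 41. 29.]
50 403 x [-54. -47.  45.  52.] y [-15.  -8.   6.] col [49. 42. 31.]
60 303 x [-55. -44.  44.  53.] y [-15.  -6.  13.] col [45. 38. 28.]
70 845 x [-49. -45.  45.  49.] y [-6.  3. 12.] col [37. 32. 27.]
80 640 x [-49. -48.  48.  49.] y [-13.  -1.   8.] col [26. 22. 17.]
```

The depth readings from both cameras put the real fingertips about 25 mm behind the reported TCP, so the fingers closed on the post above the hub. I'll offset every height by 25 mm. Next I reopen, go lower and grip the hub.

Request:
play_rows([
  [[0,0,0,0,0,0,0.2],[0,0,0,0,0,0,0.2],[0,0,0,0,0,0,0.2],[0,0,0,0,0,0,0.2],[0,0,0,0,0,0,0.2]],
])

```text
time_s: 4.1
tcp_pos: [0.5126, -0.0581, 0.0586]
ee_rot: [[-0.071, -0.997, -0.001], [-0.997, 0.071, -0.0], [0.0, 0.001, -1.0]]
wrist_force: [0.1, -0.1, 1.0]
gripper_width: 0.554
```

Request:
play_rows([
  [[0,0,0,0,0,0,0.2],[0,0,-0.01,0,0,0,0.2],[0,0,-0.018,0,0,0,0.2],[0,0,-0.026,0,0,0,0.2],[0,0,-0.026,0,0,0,0.2]],
])

```text
time_s: 4.6
tcp_pos: [0.5119, -0.0583, 0.0312]
ee_rot: [[-0.072, -0.997, -0.004], [-0.997, 0.072, -0.0], [0.001, 0.004, -1.0]]
wrist_force: [-0.3, -0.3, -0.8]
gripper_width: 0.798
```

Request:
play_rows([
  [[0,0,0,0,0,0,1],[0,0,0,0,0,0,1],[0,0,0,0,0,0,1],[0,0,0,0,0,0,1],[0,0,0,0,0,0,1]],
])

```text
time_s: 5.1
tcp_pos: [0.5134, -0.0581, 0.0332]
ee_rot: [[-0.071, -0.997, 0.001], [-0.997, 0.071, 0.0], [-0.0, -0.001, -1.0]]
wrist_force: [0.3, -0.2, 0.8]
gripper_width: 0.458
```

Request:
play_rows([
  [[0,0,0,0,0,0,1],[0,0,0,0,0,0,1]],
])

```text
time_s: 5.3
tcp_pos: [0.5134, -0.0581, 0.0332]
ee_rot: [[-0.071, -0.997, 0.001], [-0.997, 0.071, 0.0], [-0.0, -0.001, -1.0]]
wrist_force: [-0.5, -0.8, 0.6]
gripper_width: 0.46
```

Request:
play_rows([
  [[0,0,0.008,0,0,0,1],[0,0,0.018,0,0,0,1],[0,0,0.03,0,0,0,1],[0,0,0.045,0,0,0,1],[0,0,0.06,0,0,0,1]],
])

```text
time_s: 5.8
tcp_pos: [0.512, -0.0583, 0.094]
ee_rot: [[-0.071, -0.997, -0.002], [-0.997, 0.071, -0.0], [0.001, 0.002, -1.0]]
wrist_force: [0.6, 0.3, -3.4]
gripper_width: 0.46
```

Request:
play_rows([
  [[0,0,0.03,0,0,0,1],[0,0,0.06,0,0,0,1],[0,0,0.09,0,0,0,1]],
])

```text
time_s: 6.1
tcp_pos: [0.5117, -0.0583, 0.1848]
ee_rot: [[-0.071, -0.997, -0.002], [-0.997, 0.071, -0.0], [0.0, 0.002, -1.0]]
wrist_force: [0.1, -0.4, -4.2]
gripper_width: 0.453
```

Run:
```python
from h import *
s=r.sense();print(s['tcp_pos'],s['gripper_width'],s['wrist_force'])
c=cap('side');print('red');blobs(c,.05,.3,(.3,.7,-.2,.2),lambda i:(i[...,0]>90)&(i[...,1]<60),mn=15)
```

```text
[ 0.51165094 -0.05832897  0.18477144] 0.45328484168830424 [ 0.10726058 -0.39628335 -4.23870344]
red
[351 229] 214 [512.  -53.4  37.5  36.4   2.5] z 231.8
```

Request:
play_rows([
  [[-0.0029,0.0295,0,0,0,0.1095,1],[-0.0058,0.059,0,0,0,0.219,1],[-0.0087,0.0885,0,0,0,0.3284,1],[-0.0116,0.118,0,0,0,0.4378,1],[-0.0145,0.1477,0,0,0,0.5473,1]],
])

```text
time_s: 6.65
tcp_pos: [0.4972, 0.0902, 0.1833]
ee_rot: [[0.462, -0.887, -0.002], [-0.887, -0.462, -0.001], [-0.0, 0.002, -1.0]]
wrist_force: [0.3, 0.1, -3.6]
gripper_width: 0.459
```

Request:
play_rows([
  [[-0.0029,0.0295,0,0,0,0.1095,1],[-0.0058,0.059,0,0,0,0.219,1],[-0.0087,0.0885,0,0,0,0.3284,1],[-0.0116,0.118,0,0,0,0.4378,1],[-0.0145,0.1477,0,0,0,0.5473,1]],
])

```text
time_s: 7.15
tcp_pos: [0.4829, 0.2377, 0.1833]
ee_rot: [[0.856, -0.517, -0.002], [-0.517, -0.856, -0.001], [-0.001, 0.002, -1.0]]
wrist_force: [0.1, -0.2, -4.0]
gripper_width: 0.458
```

Request:
play_rows([
  [[-0.0029,0.0295,0,0,0,0.1095,1],[-0.0058,0.059,0,0,0,0.219,1],[-0.0087,0.0885,0,0,0,0.3284,1],[-0.0116,0.118,0,0,0,0.4378,1],[-0.0145,0.1477,0,0,0,0.5473,1]],
])

```text
time_s: 7.65
tcp_pos: [0.4685, 0.3852, 0.1831]
ee_rot: [[1.0, 0.004, -0.002], [0.004, -1.0, -0.002], [-0.002, 0.002, -1.0]]
wrist_force: [1.3, 0.1, -3.7]
gripper_width: 0.457
```

Request:
play_rows([
  [[0,0,-0.045,0,0,0,1],[0,0,-0.09,0,0,0,1],[0,0,-0.13,0,0,0,1],[0,0,-0.16,0,0,0,1],[0,0,-0.18,0,0,0,1]],
])

```text
time_s: 8.15
tcp_pos: [0.4679, 0.3828, 0.0004]
ee_rot: [[1.0, -0.001, -0.004], [-0.001, -1.0, -0.005], [-0.004, 0.005, -1.0]]
wrist_force: [-0.3, 0.2, -3.1]
gripper_width: 0.457
```

Request:
play_rows([
  [[0,0,-0.01,0,0,0,1],[0,0,-0.018,0,0,0,1],[0,0,-0.022,0,0,0,1],[0,0,-0.022,0,0,0,1]],
])

```text
time_s: 8.55
tcp_pos: [0.4698, 0.3852, -0.0186]
ee_rot: [[1.0, -0.0, 0.0], [-0.0, -1.0, 0.0], [0.0, -0.0, -1.0]]
wrist_force: [-0.2, 0.2, -3.8]
gripper_width: 0.457
```

Request:
play_rows([
  [[0,0,-0.0035,0,0,0,1],[0,0,-0.0035,0,0,0,0.8],[0,0,-0.0035,0,0,0,0.4],[0,0,-0.0035,0,0,0,0.2],[0,0,-0.0035,0,0,0,0.2]],
])

```text
time_s: 9.05
tcp_pos: [0.4702, 0.3856, -0.0217]
ee_rot: [[1.0, 0.0, 0.001], [0.0, -1.0, 0.001], [0.001, -0.001, -1.0]]
wrist_force: [0.3, -0.0, -1.1]
gripper_width: 0.65
```

Request:
play_rows([
  [[0,0,0.0,0,0,0,0.2],[0,0,0.02,0,0,0,0.2],[0,0,0.06,0,0,0,0.2],[0,0,0.1,0,0,0,0.2],[0,0,0.15,0,0,0,0.2]],
])

```text
time_s: 9.55
tcp_pos: [0.4688, 0.3841, 0.1278]
ee_rot: [[1.0, -0.0, -0.002], [-0.0, -1.0, -0.002], [-0.002, 0.002, -1.0]]
wrist_force: [-0.0, 1.0, 0.9]
gripper_width: 0.799
```

Request:
play_rows([
  [[0.009,-0.047,0,0,0,-0.014,0.4],[0.018,-0.094,0,0,0,-0.028,0.4],[0.027,-0.141,0,0,0,-0.042,0.4],[0.036,-0.188,0,0,0,-0.056,0.4],[0.0449,-0.235,0,0,0,-0.07,0.4]],
])

```text
time_s: 10.05
tcp_pos: [0.5147, 0.1483, 0.1279]
ee_rot: [[0.998, -0.07, 0.001], [-0.07, -0.998, 0.0], [0.001, -0.0, -1.0]]
wrist_force: [1.0, 0.8, 0.7]
gripper_width: 0.605
```

Request:
play_rows([
  [[0.01,-0.05,0,0,0,0,0.4],[0.02,-0.1,0,0,0,0,0.4],[0.03,-0.15,0,0,0,0,0.4],[0.04,-0.2,0,0,0,0,0.4],[0.05,-0.25,0,0,0,0,0.4]],
])

```text
time_s: 10.55
tcp_pos: [0.5638, -0.0972, 0.1279]
ee_rot: [[0.998, -0.07, 0.001], [-0.07, -0.998, -0.0], [0.001, -0.0, -1.0]]
wrist_force: [0.7, 0.7, 0.2]
gripper_width: 0.601
```

Request:
play_rows([
  [[0,-0.009,0,0,0,0,0.4],[0,-0.009,0,0,0,0,0.4]],
])

```text
time_s: 10.75
tcp_pos: [0.5633, -0.1059, 0.1273]
ee_rot: [[0.997, -0.074, -0.0], [-0.074, -0.997, 0.0], [-0.0, -0.0, -1.0]]
wrist_force: [-1.0, 0.6, -0.1]
gripper_width: 0.602
```

Run:
```python
from h import *
s=r.sense();print(s['tcp_pos'],s['ee_rot'].round(3)[:,1],s['gripper_width'],s['wrist_force'])
c=cap('wrist');save(c,'w3.png',1.2)
print('leg');blobs(c,.048,.060,(.5,.6,-.2,.1),lambda i:(i[...,0]<150)&(i[...,0]>i[...,2]+10))
print('post');blobs(c,.085,.11,(.45,.6,-.1,.0),mn=10)
c=cap('top')
print('bar');blobs(c,.004,.014,(.3,.65,.3,.47),mn=40)
print('red');blobs(c,.016,.04,(.3,.7,.3,.47),lambda i:(i[...,0]>90)&(i[...,1]<60),mn=15)
blobs(c,.028,.044,(.2,.7,.1,.6),lambda i:(i[...,0]<140)&(i[...,0]>i[...,2]+10))
```

```text
[ 0.56333142 -0.10588796  0.12726808] [-0.074 -0.997 -0.   ] 0.6018940433245636 [-1.04360019  0.55217383 -0.05448318]
leg
[380 290] 2739 [ 555.7 -107.1   90.7   35.8  176. ] z 53.5
[330 341] 58 [521.5 -70.   23.1   5.4  36.8] z 52.0
post
bar
[125 272] 415 [533.2 382.9 125.6  42.7 179. ] z 8.1
[112 349] 510 [398.2 383.8 119.3  44.6   0. ] z 8.0
red
[116 309] 122 [468.  381.2  41.   30.8  90. ] z 25.4
[193 227] 199 [636.9 247.7  59.5  37.2  87.5] z 35.3
[182 278] 246 [533.6 257.2  61.6  36.4 102. ] z 35.9
[173 334] 75 [427.2 263.2  34.1  17.7 177.2] z 36.0
```

View pics/w3.png

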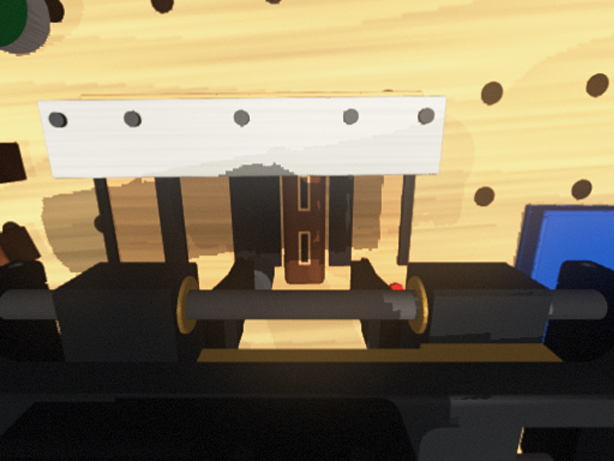

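Request:
play_rows([
  [[0.015,-0.0025,-0.03,0,0,0,0.4],[0.015,-0.0025,-0.07,0,0,0,0.4],[0.015,-0.0025,-0.1,0,0,0,0.4],[0.015,-0.0025,-0.118,0,0,0,0.4],[0.015,-0.0025,-0.118,0,0,0,0.4]],
])

```text
time_s: 11.35
tcp_pos: [0.5762, -0.1048, 0.0067]
ee_rot: [[0.998, -0.068, -0.006], [-0.068, -0.998, -0.0], [-0.006, 0.001, -1.0]]
wrist_force: [-1.1, 0.1, 0.2]
gripper_width: 0.6
```

Request:
play_rows([
  [[0,0,0,0,0,0,1],[0,0,0,0,0,0,1],[0,0,0,0,0,0,1],[0,0,0,0,0,0,1]],
])

```text
time_s: 11.75
tcp_pos: [0.5798, -0.1063, 0.0111]
ee_rot: [[0.998, -0.07, 0.003], [-0.07, -0.998, 0.0], [0.003, -0.0, -1.0]]
wrist_force: [-1.1, 2.4, 5.3]
gripper_width: 0.409
```

Request:
play_rows([
  [[-0.01,0.0007,0,0,0,0,1],[-0.02,0.0014,0,0,0,0,1],[-0.03,0.0021,0,0,0,0,1],[-0.032,0.0022,0,0,0,0,1],[-0.032,0.0022,0,0,0,0,1]],
])

```text
time_s: 12.25
tcp_pos: [0.5471, -0.1045, 0.0111]
ee_rot: [[0.998, -0.07, 0.004], [-0.07, -0.998, -0.0], [0.004, -0.0, -1.0]]
wrist_force: [0.5, 1.3, 7.8]
gripper_width: 0.41
```

Request:
play_rows([
  [[0,0,0.02,0,0,0,1],[0,0,0.05,0,0,0,1],[0,0,0.09,0,0,0,1],[0,0,0.12,0,0,0,1],[0,0,0.12,0,0,0,1]],
])

```text
time_s: 12.75
tcp_pos: [0.5478, -0.1046, 0.1335]
ee_rot: [[0.998, -0.07, 0.007], [-0.07, -0.998, 0.0], [0.007, -0.001, -1.0]]
wrist_force: [0.9, 0.0, -1.0]
gripper_width: 0.409
```

Run:
```python
from h import *
s=r.sense();print(s['tcp_pos'],s['ee_rot'].round(3)[:,1],s['gripper_width'],s['wrist_force'])
c=cap('wrist')
print('leg');blobs(c,.14,.2,(.4,.7,-.2,.1),lambda i:(i[...,0]<150)&(i[...,0]>i[...,2]+10))
print('tray');blobs(c,.002,.05,(.3,.7,-.6,-.1),lambda i:(i[...,2]>i[...,0]+50),mn=100)
```

```text
[ 0.54783107 -0.10458481  0.13347234] [-0.07  -0.998 -0.001] 0.40930218884254965 [ 0.92272606  0.04311054 -0.97149442]
leg
[377 301] 6145 [ 571.6 -106.    59.1   51.4   85.7] z 175.9
[378 417] 1295 [ 520.5 -102.7   36.1   20.4   85.1] z 175.8
tray
[713 294] 4317 [ 499.8 -379.   106.4  105.6   86.6] z 6.1
[661 417] 596 [ 402.4 -342.7   50.6   38.9   78.7] z 6.7
```

Request:
play_rows([
  [[-0.0111,-0.0443,0,0,0,0,1],[-0.0222,-0.0886,0,0,0,0,1],[-0.0333,-0.1329,0,0,0,0,1],[-0.0444,-0.1772,0,0,0,0,1],[-0.0555,-0.2215,0,0,0,0,1]],
])

```text
time_s: 13.3
tcp_pos: [0.488, -0.3264, 0.1268]
ee_rot: [[0.997, -0.071, -0.005], [-0.071, -0.997, 0.003], [-0.005, -0.002, -1.0]]
wrist_force: [-0.2, 0.4, -0.9]
gripper_width: 0.411
```

Request:
play_rows([
  [[-0.0111,-0.0443,0,0,0,0,1],[-0.0223,-0.0885,0,0,0,0,1],[-0.0223,-0.0885,-0.03,0,0,0,1],[-0.0223,-0.0885,-0.07,0,0,0,1],[-0.0223,-0.0885,-0.1,0,0,0,1]],
])

```text
time_s: 13.8
tcp_pos: [0.4648, -0.4128, 0.0247]
ee_rot: [[0.997, -0.073, -0.006], [-0.073, -0.997, 0.005], [-0.007, -0.004, -1.0]]
wrist_force: [-0.2, 0.4, -1.4]
gripper_width: 0.412
```

Request:
play_rows([
  [[0,0,-0.015,0,0,0,1],[0,0,-0.025,0,0,0,1],[0,0,-0.03,0,0,0,1],[0,0,-0.03,0,0,0,1]],
])

```text
time_s: 14.2
tcp_pos: [0.4679, -0.4139, -0.0006]
ee_rot: [[0.998, -0.07, -0.001], [-0.07, -0.998, 0.001], [-0.002, -0.001, -1.0]]
wrist_force: [1.2, -0.3, -1.6]
gripper_width: 0.413
```

Request:
play_rows([
  [[0,0,0,0,0,0,0.35],[0,0,0,0,0,0,0.35],[0,0,0,0,0,0,0.35],[0,0,0.04,0,0,0,0.35],[0,0,0.08,0,0,0,0.35]],
])

```text
time_s: 14.7
tcp_pos: [0.4679, -0.414, 0.079]
ee_rot: [[0.998, -0.07, -0.003], [-0.07, -0.998, 0.002], [-0.003, -0.001, -1.0]]
wrist_force: [0.9, -1.1, 0.0]
gripper_width: 0.638
```

Request:
play_rows([
  [[0,0,0.04,0,0,0,0.4],[0,0,0.08,0,0,0,0.4]],
])

```text
time_s: 14.9
tcp_pos: [0.4686, -0.4143, 0.1612]
ee_rot: [[0.998, -0.07, 0.0], [-0.07, -0.998, -0.0], [0.0, 0.0, -1.0]]
wrist_force: [1.2, -0.5, 0.6]
gripper_width: 0.605
```

Run:
```python
from h import *
s=r.sense();print(s['tcp_pos'],s['ee_rot'].round(3)[:,1],s['gripper_width'],s['wrist_force'],s['joints'].round())
for n in('top','side'):
    c=cap(n);print(n)
    print('leg');blobs(c,.035,.05,(.3,.6,-.55,-.3),lambda i:(i[...,0]<150)&(i[...,0]>i[...,2]+10))
    print('bar');blobs(c,.004,.014,(.3,.65,.3,.47),mn=40)
    blobs(c,.028,.044,(.2,.7,.1,.6),lambda i:(i[...,0]<140)&(i[...,0]>i[...,2]+10))
```

```text
[ 0.46864271 -0.41432596  0.16119313] [-0.07  -0.998  0.   ] 0.6045017115108097 [ 1.1614178  -0.54834586  0.57125769] [-27.  23.  -2.  -0. -64. 113.]
top
leg
[543 355] 350 [ 438.5 -411.1   81.2   33.   176.2] z 42.0
bar
[124 271] 388 [541.3 384.6 106.4  43.5 178.9] z 8.0
[112 349] 506 [400.9 383.2 116.7  44.9 178.5] z 8.1
[212 228] 525 [635.7 218.4 119.8  38.6  86.8] z 35.3
[199 276] 530 [539.8 229.5 118.5  37.6 102.3] z 36.0
[201 337] 562 [427.  211.8 121.   34.8  90.3] z 36.1
side
leg
[434 190] 349 [ 456.3 -408.2  117.6   43.   175.3] z 40.0
bar
[211 573] 46 [580.8 369.   31.    8.4   9.4] z 7.6
[213 456] 956 [637.7 221.5 121.8  39.2  86.9] z 35.3
[277 481] 1005 [540.9 234.4 119.9  37.1 103.8] z 35.5
[363 488] 1016 [428.  216.3 121.7  35.4  90.2] z 35.5
```

Request:
play_rows([
  [[0.0112,0.0428,0,0,0,-0.1036,0.3],[0.0225,0.0856,0,0,0,-0.2071,0.3],[0.0337,0.1284,0,0,0,-0.3107,0.3],[0.0449,0.1713,0,0,0,-0.4142,0.3],[0.0561,0.2141,0,0,0,-0.5178,0.3]],
])

```text
time_s: 15.5
tcp_pos: [0.5249, -0.1986, 0.1592]
ee_rot: [[0.83, -0.558, 0.0], [-0.558, -0.83, 0.0], [-0.0, -0.0, -1.0]]
wrist_force: [0.5, -1.0, 0.6]
gripper_width: 0.701
```

Request:
play_rows([
  [[0.0112,0.0428,0,0,0,-0.1036,0.3],[0.0225,0.0856,0,0,0,-0.2071,0.3],[0.0337,0.1284,0,0,0,-0.3107,0.3],[0.0449,0.1713,0,0,0,-0.4142,0.3],[0.0561,0.2141,0,0,0,-0.5178,0.3]],
])

```text
time_s: 16.0
tcp_pos: [0.581, 0.0156, 0.1593]
ee_rot: [[0.445, -0.896, 0.0], [-0.896, -0.445, 0.0], [-0.0, -0.0, -1.0]]
wrist_force: [1.4, 0.8, -1.1]
gripper_width: 0.703
```

Request:
play_rows([
  [[0.0112,0.0428,0,0,0,-0.1036,0.3],[0.0225,0.0856,0,0,0,-0.2071,0.3],[0.0337,0.1284,0,0,0,-0.3107,0.3],[0.0449,0.1713,0,0,0,-0.4142,0.3],[0.0561,0.2141,0,0,0,-0.5178,0.3]],
])

```text
time_s: 16.5
tcp_pos: [0.6371, 0.2297, 0.1591]
ee_rot: [[-0.057, -0.998, -0.0], [-0.998, 0.057, -0.0], [0.0, 0.0, -1.0]]
wrist_force: [0.4, -0.1, 0.5]
gripper_width: 0.7
```

Request:
play_rows([
  [[0,0,0,0,0,0,0.3],[0,0,0,0,0,0,0.3],[0,0,0,0,0,0,0.3]],
])

```text
time_s: 16.8
tcp_pos: [0.6367, 0.227, 0.1591]
ee_rot: [[-0.053, -0.999, -0.001], [-0.999, 0.053, -0.0], [0.001, 0.001, -1.0]]
wrist_force: [0.7, 0.4, 0.1]
gripper_width: 0.698
```

Run:
```python
from h import *
s=r.sense();print(s['tcp_pos'],s['ee_rot'].round(3)[:,1],s['gripper_width'],s['wrist_force'],s['joints'].round())
c=cap('wrist');save(c,'w4.png',1.2)
blobs(c,.028,.044,(.2,.75,.1,.6),lambda i:(i[...,0]<140)&(i[...,0]>i[...,2]+10))
print('glue');blobs(c,.06,.23,(.66,.85,.02,.22))
```

```text
[0.63670327 0.22703534 0.15907135] [-0.999  0.053  0.001] 0.6982704564142294 [0.66845153 0.35032475 0.10078955] [ 33.  28.   6.  -0. -67. -36.]
[244 159] 181 [733.3 139.1  49.   11.6  68.9] z 36.2
[638 235] 3186 [429.4 213.9 119.4  37.1  91.6] z 35.4
[374 255] 2825 [638.2 219.3 119.   35.1  87.7] z 35.4
[494 262] 2895 [541.6 230.6 119.3  35.4 103.2] z 35.4
glue
[312  30] 688 [667.9  65.6  31.5  17.3  86.8] z 66.9
[116 126] 10976 [791.2 109.9 142.2  63.6 150.1] z 139.3
[285 344] 536 [671.4 215.4  13.1   3.9 153.1] z 208.8
```

View pics/w4.png

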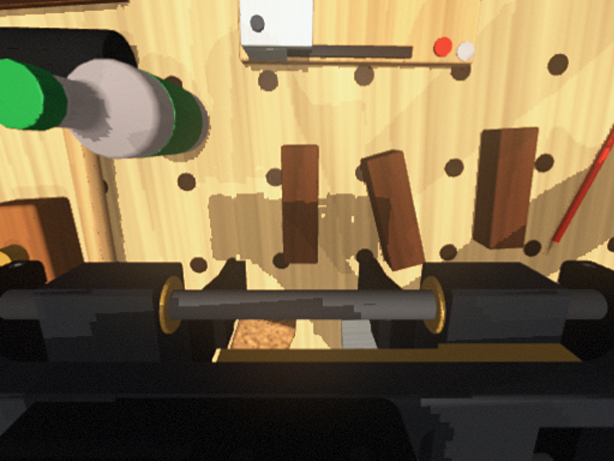

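Request:
play_rows([
  [[0.001,0,-0.045,0,0,0,0.3],[0.001,0,-0.09,0,0,0,0.3],[0.001,0,-0.13,0,0,0,0.3],[0.001,0,-0.155,0,0,0,0.3],[0.001,0,-0.167,0,0,0,0.3]],
])

```text
time_s: 17.35
tcp_pos: [0.6365, 0.2255, -0.0102]
ee_rot: [[-0.055, -0.999, -0.004], [-0.999, 0.055, -0.002], [0.003, 0.004, -1.0]]
wrist_force: [-0.2, -0.1, 0.9]
gripper_width: 0.703
```

Request:
play_rows([
  [[0,0,0,0,0,0,0.5],[0,0,0,0,0,0,1],[0,0,0,0,0,0,1],[0,0,0,0,0,0,1],[0,0,0,0,0,0,1]],
])

```text
time_s: 17.85
tcp_pos: [0.639, 0.2284, -0.0057]
ee_rot: [[-0.052, -0.999, 0.003], [-0.999, 0.052, 0.001], [-0.001, -0.003, -1.0]]
wrist_force: [-0.6, -0.4, 4.4]
gripper_width: 0.409
```

Request:
play_rows([
  [[0,0,0,0,0,0,1],[0,0,0.03,0,0,0,1],[0,0,0.07,0,0,0,1],[0,0,0.11,0,0,0,1],[0,0,0.14,0,0,0,1]],
])

```text
time_s: 18.35
tcp_pos: [0.6386, 0.2282, 0.1351]
ee_rot: [[-0.053, -0.999, 0.002], [-0.999, 0.053, 0.001], [-0.001, -0.002, -1.0]]
wrist_force: [0.6, 1.0, -0.9]
gripper_width: 0.406
```

Run:
```python
from h import *
s=r.sense();print(s['tcp_pos'],s['ee_rot'].round(3)[:,1],s['gripper_width'],s['wrist_force'],s['joints'].round())
c=cap('wrist');print('held')
blobs(c,.12,.19,(.2,.75,.1,.6),lambda i:(i[...,0]<140)&(i[...,0]>i[...,2]+10))
```

```text
[0.63855656 0.22816656 0.13506062] [-0.999  0.053 -0.002] 0.40646925417035035 [ 0.64647247  0.9731495  -0.94722581] [ 33.  29.   4.   0. -64. -36.]
held
[ 63 118] 1463 [746.3 130.7  20.6   7.4  90. ] z 169.6
[373 288] 6641 [636.7 194.3  69.8  54.1  87.5] z 176.2
[377 417] 1401 [639.3 255.3  36.2  19.4 177.8] z 176.1
```

Request:
play_rows([
  [[-0.007,-0.0146,0,0,0,-0.1325,1],[-0.014,-0.0292,0,0,0,-0.265,1],[-0.021,-0.0438,0,0,0,-0.3975,1],[-0.028,-0.0583,0,0,0,-0.53,1],[-0.0349,-0.0729,0,0,0,-0.6625,1]],
])

```text
time_s: 18.9
tcp_pos: [0.6023, 0.1544, 0.1317]
ee_rot: [[-0.66, -0.751, -0.001], [-0.751, 0.66, -0.0], [0.001, 0.001, -1.0]]
wrist_force: [0.4, -0.1, -1.4]
gripper_width: 0.409
```

Request:
play_rows([
  [[-0.007,-0.0146,0,0,0,-0.1325,1],[-0.014,-0.0292,0,0,0,-0.265,1],[-0.021,-0.0438,0,0,0,-0.3975,1],[-0.028,-0.0583,0,0,0,-0.53,1],[-0.0349,-0.0729,0,0,0,-0.6625,1]],
])

```text
time_s: 19.4
tcp_pos: [0.5675, 0.0815, 0.1319]
ee_rot: [[-0.982, -0.186, -0.001], [-0.186, 0.982, 0.0], [0.001, 0.0, -1.0]]
wrist_force: [0.2, 0.6, -1.1]
gripper_width: 0.411
```

Request:
play_rows([
  [[-0.007,-0.0146,0,0,0,-0.1325,1],[-0.0139,-0.0291,0,0,0,-0.265,1],[-0.0139,-0.0291,0,0,0,-0.265,1],[-0.0139,-0.0291,0,0,0,-0.265,1],[-0.0139,-0.0291,0,0,0,-0.265,1]],
])

```text
time_s: 19.9
tcp_pos: [0.5547, 0.0535, 0.1323]
ee_rot: [[-0.998, 0.07, 0.0], [0.07, 0.998, 0.0], [-0.0, 0.0, -1.0]]
wrist_force: [0.7, 0.4, -0.7]
gripper_width: 0.413
```

Run:
```python
from h import *
s=r.sense();print(s['tcp_pos'],s['ee_rot'].round(3)[:,1],s['gripper_width'],s['wrist_force'],s['joints'].round())
c=cap('wrist');print('held')
blobs(c,.12,.19,(.4,.75,-.1,.6),lambda i:(i[...,0]<140)&(i[...,0]>i[...,2]+10))
print('blackstrips');blobs(c,.019,.026,(.45,.62,-.25,.12),lambda i:i.max(-1)<70,mn=60)
print('rail');blobs(c,.06,.072,(.5,.7,-.3,.2),lambda i:i.min(-1)>120,mn=60)
save(c,'w5.png',1.2)
```

```text
[0.55473594 0.05345713 0.13234439] [0.07  0.998 0.   ] 0.41335420835114606 [ 0.65659003  0.35993704 -0.68042848] [  22.   19.  -14.   -0.  -57. -116.]
held
[375 184] 146 [486.4  57.9  31.2   1.6  86. ] z 173.1
[376 302] 5739 [523.6  56.3  63.5  55.7 176.3] z 173.6
[377 417] 1396 [581.   52.1  35.8  18.7  85.8] z 173.5
blackstrips
[ 50 295] 693 [ 560.8 -202.7  100.6   10.9  176. ] z 22.7
[325 293] 323 [567.3  12.   53.3   9.6 176.6] z 22.5
[134 328] 229 [ 576.8 -142.1   57.3   21.1  176. ] z 22.6
[232 317] 441 [578.2 -62.3  44.8  24.1  85.5] z 22.6
rail
[ 95 421] 802 [ 642.1 -157.    40.4   31.5  177. ] z 66.8
[331 412] 99 [644.1  13.5  20.8   6.7 173.7] z 66.5
[423 417] 110 [653.6  80.2  30.5   4.8 177.7] z 66.4
```

View pics/w5.png

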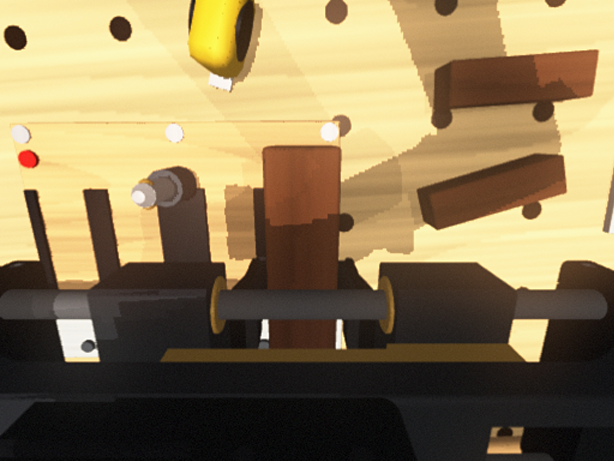

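Wrist view: the held blank at (300,220) lines up with lane 4, and the strip positions agree with my fixture frame to within 1 mm.

Request:
play_rows([
  [[0,0,-0.04,0,0,0,1],[0,0,-0.08,0,0,0,1],[0,0,-0.105,0,0,0,1],[0,0,-0.118,0,0,0,1],[0,0,-0.119,0,0,0,1]],
])

```text
time_s: 20.45
tcp_pos: [0.5545, 0.0533, 0.0126]
ee_rot: [[-0.998, 0.07, -0.001], [0.07, 0.998, -0.001], [0.001, -0.001, -1.0]]
wrist_force: [0.1, 0.7, -0.2]
gripper_width: 0.411
```

Request:
play_rows([
  [[0,0,0,0,0,0,1],[0.01,-0.0007,0,0,0,0,1],[0.02,-0.0014,0,0,0,0,1],[0.028,-0.002,0,0,0,0,1],[0.032,-0.0023,0,0,0,0,1]],
])

```text
time_s: 20.95
tcp_pos: [0.5884, 0.0507, 0.0139]
ee_rot: [[-0.997, 0.072, 0.002], [0.072, 0.997, 0.001], [-0.002, 0.001, -1.0]]
wrist_force: [-0.0, -0.1, -1.0]
gripper_width: 0.41
```

Request:
play_rows([
  [[0.002,-0.0001,0,0,0,0,1],[0.004,-0.0003,0,0,0,0,1],[0.004,-0.0003,0,0,0,0,1]],
])

```text
time_s: 21.25
tcp_pos: [0.5899, 0.0501, 0.0132]
ee_rot: [[-0.997, 0.072, -0.001], [0.072, 0.997, -0.0], [0.001, -0.0, -1.0]]
wrist_force: [-0.7, -0.6, -0.8]
gripper_width: 0.411
```

Request:
play_rows([
  [[0.0015,-0.0001,0,0,0,0,1],[0.003,-0.0002,0,0,0,0,1],[0.004,-0.0003,0,0,0,0,1],[0.004,-0.0003,0,0,0,0,1]],
])

```text
time_s: 21.65
tcp_pos: [0.5897, 0.0496, 0.0124]
ee_rot: [[-0.997, 0.072, -0.009], [0.072, 0.997, -0.002], [0.009, -0.002, -1.0]]
wrist_force: [-9.3, 1.2, 2.2]
gripper_width: 0.412
```

Request:
play_rows([
  [[0,0,0,0,0,0,0.45],[0,0,0,0,0,0,0.45],[0,0,0,0,0,0,0.4],[0,0,0.04,0,0,0,0.4],[0,0,0.085,0,0,0,0.4]],
])

```text
time_s: 22.15
tcp_pos: [0.5936, 0.0496, 0.0978]
ee_rot: [[-0.997, 0.072, -0.004], [0.072, 0.997, -0.001], [0.003, -0.002, -1.0]]
wrist_force: [1.3, -0.6, -0.0]
gripper_width: 0.592
```

Request:
play_rows([
  [[0,0,0.045,0,0,0,0.3],[-0.005,0.02,0.045,0,0,0,0.3]],
])

```text
time_s: 22.35
tcp_pos: [0.5949, 0.0699, 0.1517]
ee_rot: [[-0.997, 0.073, 0.016], [0.073, 0.997, 0.003], [-0.016, 0.004, -1.0]]
wrist_force: [-0.6, 1.1, 0.2]
gripper_width: 0.675
```

Run:
```python
from h import *
s=r.sense();print(s['tcp_pos'],s['ee_rot'].round(3)[:,1],s['gripper_width'],s['wrist_force'],s['joints'].round())
for n in('top','side','wrist'):
    c=cap(n);print(n)
    blobs(c,.044,.062,(.4,.65,.0,.1),lambda i:(i[...,0]<140)&(i[...,0]>i[...,2]+10))
    blobs(c,.028,.044,(.2,.7,.1,.6),lambda i:(i[...,0]<140)&(i[...,0]>i[...,2]+10))
```

```text
[0.59494483 0.06990617 0.15166109] [0.073 0.997 0.004] 0.6746950882999485 [-0.62910671  1.10371715  0.15120258] [  22.   21.   -8.    0.  -60. -117.]
top
[295 267] 433 [567.8  51.   95.8  36.6 177.1] z 54.1
[199 276] 555 [541.  230.4 120.2  38.  103.4] z 36.2
[190 325] 507 [446.1 235.  111.6  36.5  90.6] z 36.0
side
[298 362] 699 [572.   52.6 104.7  42.  179.2] z 53.3
[277 480] 1019 [540.9 233.7 122.2  37.6 103.5] z 35.4
[344 506] 1101 [445.4 245.2 121.2  37.3  89.6] z 35.6
wrist
[257  16] 107 [417.8   8.7  21.7   3.7 139.7] z 48.7
[346 259] 2585 [570.   55.4  98.5  60.8 176.3] z 53.5
[596  50] 3773 [446.3 241.7 117.9  36.7  90.3] z 35.4
[590 189] 3732 [540.8 231.  119.7  36.5 103.4] z 35.2
```

Request:
play_rows([
  [[-0.0037,0.0113,0,0,0,0.1251,0.3],[-0.0074,0.0226,0,0,0,0.2501,0.3],[-0.0112,0.0339,0,0,0,0.3752,0.3],[-0.0149,0.0452,0,0,0,0.5003,0.3],[-0.0186,0.0565,0,0,0,0.6253,0.3]],
])

```text
time_s: 23.0
tcp_pos: [0.5704, 0.1262, 0.1421]
ee_rot: [[-0.848, -0.529, -0.002], [-0.529, 0.848, -0.001], [0.002, 0.0, -1.0]]
wrist_force: [-0.5, 0.6, 0.2]
gripper_width: 0.704
```

Request:
play_rows([
  [[-0.0037,0.0113,0,0,0,0.1251,0.3],[-0.0074,0.0226,0,0,0,0.2501,0.3],[-0.0112,0.0339,0,0,0,0.3752,0.3],[-0.0149,0.0452,0,0,0,0.5003,0.3],[-0.0186,0.0565,0,0,0,0.6253,0.3]],
])

```text
time_s: 23.5
tcp_pos: [0.5518, 0.1827, 0.1421]
ee_rot: [[-0.378, -0.926, -0.002], [-0.926, 0.378, -0.001], [0.002, 0.001, -1.0]]
wrist_force: [0.6, 0.5, 0.0]
gripper_width: 0.698
```

Request:
play_rows([
  [[-0.0037,0.0113,0,0,0,0.1251,0.3],[-0.0074,0.0226,0,0,0,0.2501,0.3],[-0.0112,0.0339,0,0,0,0.3752,0.3],[-0.0149,0.0452,0,0,0,0.5003,0.3],[-0.0186,0.0565,0,0,0,0.6253,0.3]],
])

```text
time_s: 24.0
tcp_pos: [0.5333, 0.2392, 0.1421]
ee_rot: [[0.236, -0.972, -0.002], [-0.972, -0.236, -0.002], [0.001, 0.002, -1.0]]
wrist_force: [1.0, -0.6, 0.4]
gripper_width: 0.699
```

Request:
play_rows([
  [[0,0,0,0,0,0,0.3],[0,0,0,0,0,0,0.3],[0,0,0,0,0,0,0.3]],
])

```text
time_s: 24.3
tcp_pos: [0.5336, 0.2387, 0.1429]
ee_rot: [[0.229, -0.974, -0.001], [-0.974, -0.229, -0.001], [0.001, 0.001, -1.0]]
wrist_force: [0.5, -0.7, -1.1]
gripper_width: 0.698
```

Run:
```python
from h import *
s=r.sense();y=s['ee_rot'][:,1];print(s['tcp_pos'],np.degrees(np.arctan2(y[1],y[0])),s['joints'].round())
c=cap('wrist')
blobs(c,.028,.044,(.2,.7,.1,.6),lambda i:(i[...,0]<140)&(i[...,0]>i[...,2]+10))
```

```text
[0.5336257  0.23874228 0.14291767] -166.78394186399993 [ 40.  21. -10.   0. -60. -27.]
[369 255] 3238 [541.1 231.  117.7  35.9 103.2] z 35.4
[491 279] 2343 [446.3 231.   96.6  36.6  89.9] z 35.4
```

Request:
play_rows([
  [[0.0055,0.001,-0.045,0,0,0,0.3],[0.0055,0.001,-0.09,0,0,0,0.3],[0.0055,0.001,-0.125,0,0,0,0.3],[0.0055,0.001,-0.145,0,0,0,0.3],[0.0055,0.001,-0.15,0,0,0,0.3]],
])

```text
time_s: 24.85
tcp_pos: [0.5376, 0.2387, -0.0094]
ee_rot: [[0.229, -0.973, -0.005], [-0.973, -0.229, -0.004], [0.002, 0.005, -1.0]]
wrist_force: [-0.5, -0.4, -0.2]
gripper_width: 0.699
```

Request:
play_rows([
  [[0,0,0,0,0,0,0.5],[0,0,0,0,0,0,1],[0,0,0,0,0,0,1],[0,0,0,0,0,0,1],[0,0,0,0,0,0,1]],
])

```text
time_s: 25.35
tcp_pos: [0.5397, 0.241, -0.0052]
ee_rot: [[0.231, -0.973, 0.002], [-0.973, -0.231, 0.001], [-0.001, -0.002, -1.0]]
wrist_force: [-1.0, 0.4, 3.5]
gripper_width: 0.411
```

Request:
play_rows([
  [[0,0,0,0,0,0,1],[0,0,0.03,0,0,0,1],[0,0,0.07,0,0,0,1],[0,0,0.11,0,0,0,1],[0,0,0.14,0,0,0,1]],
])

```text
time_s: 25.85
tcp_pos: [0.5395, 0.2408, 0.1358]
ee_rot: [[0.231, -0.973, 0.002], [-0.973, -0.231, 0.001], [-0.001, -0.002, -1.0]]
wrist_force: [0.1, 0.3, -1.0]
gripper_width: 0.411
```

Request:
play_rows([
  [[0,0,0,0,0,0,1],[0,0,0,0,0,0,1]],
])

```text
time_s: 26.05
tcp_pos: [0.5386, 0.2406, 0.1335]
ee_rot: [[0.231, -0.973, -0.0], [-0.973, -0.231, 0.001], [-0.001, -0.0, -1.0]]
wrist_force: [-0.4, -0.3, -2.3]
gripper_width: 0.409
```

Request:
play_rows([
  [[0,-0.0277,0,0,0,-0.125,1],[0,-0.0553,0,0,0,-0.25,1],[0,-0.083,0,0,0,-0.375,1],[0,-0.1106,0,0,0,-0.5,1],[0,-0.1383,0,0,0,-0.6251,1]],
])

```text
time_s: 26.55
tcp_pos: [0.5375, 0.1007, 0.131]
ee_rot: [[-0.387, -0.922, -0.005], [-0.922, 0.387, -0.002], [0.003, 0.004, -1.0]]
wrist_force: [1.3, 0.0, -1.1]
gripper_width: 0.414
```

Request:
play_rows([
  [[0,-0.0277,0,0,0,-0.125,1],[0,-0.0553,0,0,0,-0.25,1],[0,-0.083,0,0,0,-0.375,1],[0,-0.1106,0,0,0,-0.5,1],[0,-0.1383,0,0,0,-0.6251,1]],
])

```text
time_s: 27.05
tcp_pos: [0.5374, -0.0373, 0.1311]
ee_rot: [[-0.853, -0.521, -0.005], [-0.521, 0.853, -0.0], [0.004, 0.002, -1.0]]
wrist_force: [-0.3, -0.3, -1.1]
gripper_width: 0.411
```

Request:
play_rows([
  [[0,-0.0277,0,0,0,-0.125,1],[0,-0.0553,0,0,0,-0.25,1],[0,-0.083,0,0,0,-0.375,1],[0,-0.1106,0,0,0,-0.5,1],[0,-0.1383,0,0,0,-0.6251,1]],
])

```text
time_s: 27.55
tcp_pos: [0.5374, -0.1752, 0.131]
ee_rot: [[-0.997, 0.077, -0.005], [0.077, 0.997, 0.001], [0.005, 0.0, -1.0]]
wrist_force: [0.7, 0.2, -1.5]
gripper_width: 0.411
```

Request:
play_rows([
  [[0,0,0,0,0,0,1],[0,0,0,0,0,0,1],[0,0,0,0,0,0,1]],
])

```text
time_s: 27.85
tcp_pos: [0.5384, -0.1737, 0.1322]
ee_rot: [[-0.998, 0.07, -0.002], [0.07, 0.998, 0.0], [0.002, 0.0, -1.0]]
wrist_force: [-0.0, -0.4, -1.0]
gripper_width: 0.411
```

Run:
```python
from h import *
s=r.sense();y=s['ee_rot'][:,1];print(s['tcp_pos'],np.degrees(np.arctan2(y[1],y[0])),s['joints'].round())
c=cap('wrist')
blobs(c,.12,.19,(.4,.75,-.4,.6),lambda i:(i[...,0]<140)&(i[...,0]>i[...,2]+10))
print('blackstrips');blobs(c,.019,.026,(.45,.62,-.25,.12),lambda i:i.max(-1)<70,mn=60)
```

```text
[ 0.53839392 -0.17365396  0.1322468 ] 85.98004907211214 [ -1.  19. -13.  -0. -58. -93.]
[374 182] 84 [ 469.3 -170.1   26.4    1.1   86.1] z 172.9
[376 308] 5117 [ 511.6 -167.6   63.4   54.2  162.7] z 173.1
[377 417] 1396 [ 565.2 -174.9   35.7   19.6   84.9] z 172.9
blackstrips
[646 294] 303 [570.8  33.8  98.2   2.6 176.4] z 23.0
[625 288] 1332 [568.7  17.5  90.   22.5 176.2] z 22.2
[428 288] 299 [ 550.8 -134.7   63.6    7.4  176.2] z 22.4
[522 294] 1663 [561.7 -62.6  55.2  45.2 176. ] z 22.3
```

Request:
play_rows([
  [[0,-0.0008,-0.04,0,0,0,1],[0,-0.0008,-0.08,0,0,0,1],[0,-0.0008,-0.105,0,0,0,1],[0,-0.0008,-0.118,0,0,0,1],[0,-0.0008,-0.119,0,0,0,1]],
])

```text
time_s: 28.4
tcp_pos: [0.539, -0.1744, 0.0136]
ee_rot: [[-0.998, 0.07, -0.002], [0.07, 0.998, -0.0], [0.002, -0.0, -1.0]]
wrist_force: [1.5, -0.9, -1.0]
gripper_width: 0.411
```

Request:
play_rows([
  [[0,0,0,0,0,0,1],[0.01,-0.0007,0,0,0,0,1],[0.02,-0.0014,0,0,0,0,1],[0.028,-0.002,0,0,0,0,1],[0.033,-0.0024,0,0,0,0,1]],
])

```text
time_s: 28.9
tcp_pos: [0.5719, -0.1775, 0.014]
ee_rot: [[-0.997, 0.072, -0.002], [0.072, 0.997, 0.0], [0.002, 0.0, -1.0]]
wrist_force: [-2.7, 0.2, -4.8]
gripper_width: 0.412
```

Request:
play_rows([
  [[0.002,-0.0001,0,0,0,0,1],[0.004,-0.0003,0,0,0,0,1],[0.006,-0.0004,0,0,0,0,1],[0.0075,-0.0005,0,0,0,0,1],[0.0075,-0.0005,0,0,0,0,1]],
])

```text
time_s: 29.4
tcp_pos: [0.5757, -0.1778, 0.0141]
ee_rot: [[-0.997, 0.072, -0.008], [0.072, 0.997, 0.001], [0.008, 0.0, -1.0]]
wrist_force: [-8.8, 1.0, 0.5]
gripper_width: 0.412
```

Request:
play_rows([
  [[0,0,0,0,0,0,0.45],[0,0,0,0,0,0,0.45],[0,0,0,0,0,0,0.4],[0,0,0.04,0,0,0,0.4],[0,0,0.085,0,0,0,0.4]],
])

```text
time_s: 29.9
tcp_pos: [0.5793, -0.178, 0.0993]
ee_rot: [[-0.997, 0.071, -0.002], [0.071, 0.997, -0.0], [0.002, -0.0, -1.0]]
wrist_force: [0.9, 0.2, -0.1]
gripper_width: 0.59
```

Request:
play_rows([
  [[0,0,0.045,0,0,0,0.3],[0,0,0.045,0,0,0,0.3],[0,0,0.045,0,0,0,0.3]],
])

```text
time_s: 30.2
tcp_pos: [0.5811, -0.178, 0.1465]
ee_rot: [[-0.997, 0.071, 0.005], [0.071, 0.997, -0.0], [-0.005, 0.0, -1.0]]
wrist_force: [-0.8, -1.0, -0.1]
gripper_width: 0.691
```

Run:
```python
from h import *
s=r.sense();y=s['ee_rot'][:,1];print(s['tcp_pos'],np.degrees(np.arctan2(y[1],y[0])),s['joints'].round())
for n in('top','side','wrist'):
    c=cap(n);print(n)
    blobs(c,.044,.062,(.4,.65,-.25,.1),lambda i:(i[...,0]<140)&(i[...,0]>i[...,2]+10))
    blobs(c,.028,.044,(.2,.7,.1,.6),lambda i:(i[...,0]<140)&(i[...,0]>i[...,2]+10))
    print('bar');blobs(c,.004,.014,(.3,.65,.3,.47),mn=40)
```

```text
[ 0.5810758  -0.17796708  0.1465226 ] 85.91010200793414 [ -2.  22.  -6.  -0. -61. -92.]
top
[418 281] 479 [ 555.4 -176.2  100.9   36.2  175.6] z 54.1
[187 326] 564 [445.5 241.2 122.2  35.7  90.1] z 36.2
bar
[125 271] 397 [540.3 381.4 113.   45.6   1.5] z 8.0
[112 349] 505 [399.9 384.4 118.6  44.9 179.8] z 7.9
side
[348 260] 513 [ 558.1 -174.3  106.1   50.2    4.8] z 53.3
[355 317] 93 [513.6 -51.2  30.5  22.3   1.7] z 54.0
[298 362] 718 [571.6  53.  103.6  43.2 180. ] z 53.2
[410 360] 63 [412.5  12.4  27.1   9.1 143.8] z 52.6
[344 505] 1094 [445.7 245.1 121.7  37.2  89.9] z 35.5
bar
[212 573] 47 [581.  370.7  30.5   9.1   1.4] z 7.5
wrist
[629  16] 122 [422.1  -8.8  25.2   4.1  72.5] z 48.2
[537 172] 505 [513.3 -62.8  30.2  24.7 178.8] z 54.7
[692 245] 3300 [570.8  45.4 100.9  49.5 173.6] z 53.1
[376 264] 2207 [ 557.  -181.4   94.2   51.8  176.7] z 53.5
[565 313] 46 [612.  -45.1  29.5   1.   85.8] z 59.1
[459 314] 40 [ 607.  -120.2   39.7    1.1   87.1] z 59.7
bar
```

Request:
play_rows([
  [[-0.009,0.0287,0,0,0,0.1095,0.3],[-0.018,0.0573,0,0,0,0.219,0.3],[-0.0271,0.086,0,0,0,0.3285,0.3],[-0.0361,0.1147,0,0,0,0.438,0.3],[-0.0451,0.1433,0,0,0,0.5475,0.3]],
])

```text
time_s: 30.85
tcp_pos: [0.5334, -0.0338, 0.1429]
ee_rot: [[-0.887, -0.462, -0.003], [-0.462, 0.887, -0.001], [0.003, 0.001, -1.0]]
wrist_force: [-0.2, 0.2, 0.7]
gripper_width: 0.7
```

Request:
play_rows([
  [[-0.009,0.0287,0,0,0,0.1095,0.3],[-0.018,0.0573,0,0,0,0.219,0.3],[-0.0271,0.086,0,0,0,0.3285,0.3],[-0.0361,0.1147,0,0,0,0.438,0.3],[-0.0451,0.1433,0,0,0,0.5475,0.3]],
])

```text
time_s: 31.35
tcp_pos: [0.4883, 0.1094, 0.1431]
ee_rot: [[-0.516, -0.856, -0.002], [-0.856, 0.516, -0.001], [0.002, 0.001, -1.0]]
wrist_force: [0.6, 0.0, -0.7]
gripper_width: 0.693
```

Request:
play_rows([
  [[-0.009,0.0287,0,0,0,0.1095,0.3],[-0.018,0.0573,0,0,0,0.219,0.3],[-0.0271,0.086,0,0,0,0.3285,0.3],[-0.0361,0.1147,0,0,0,0.438,0.3],[-0.0451,0.1433,0,0,0,0.5475,0.3]],
])

```text
time_s: 31.85
tcp_pos: [0.4433, 0.2525, 0.1431]
ee_rot: [[0.005, -1.0, -0.002], [-1.0, -0.005, -0.002], [0.002, 0.002, -1.0]]
wrist_force: [0.9, -0.1, -0.1]
gripper_width: 0.702
```

Request:
play_rows([
  [[0,0,0,0,0,0,0.3],[0,0,0,0,0,0,0.3],[0,0,0,0,0,0,0.3]],
])

```text
time_s: 32.15
tcp_pos: [0.4441, 0.2509, 0.1436]
ee_rot: [[-0.001, -1.0, -0.001], [-1.0, 0.001, -0.001], [0.001, 0.001, -1.0]]
wrist_force: [0.2, -0.9, 0.1]
gripper_width: 0.698
```

Run:
```python
from h import *
s=r.sense();y=s['ee_rot'][:,1];print(s['tcp_pos'],np.degrees(np.arctan2(y[1],y[0])),s['joints'].round())
c=cap('wrist')
blobs(c,.028,.044,(.2,.7,.1,.6),lambda i:(i[...,0]<140)&(i[...,0]>i[...,2]+10))
```

```text
[0.44406627 0.25092791 0.14364585] 179.93921750731883 [ 48.  14. -20.  -0. -57. -48.]
[374 257] 3223 [446.  242.8 118.2  35.9  90. ] z 35.4
```

Request:
play_rows([
  [[0.0018,0,-0.045,0,0,0,0.3],[0.0018,0,-0.09,0,0,0,0.3],[0.0018,0,-0.125,0,0,0,0.3],[0.0018,0,-0.145,0,0,0,0.3],[0.0018,0,-0.15,0,0,0,0.3]],
])

```text
time_s: 32.7
tcp_pos: [0.4449, 0.2494, -0.008]
ee_rot: [[-0.002, -1.0, -0.004], [-1.0, 0.002, -0.004], [0.004, 0.004, -1.0]]
wrist_force: [0.1, 0.9, 0.4]
gripper_width: 0.697
```

Request:
play_rows([
  [[0,0,0,0,0,0,0.5],[0,0,0,0,0,0,1],[0,0,0,0,0,0,1],[0,0,0,0,0,0,1],[0,0,0,0,0,0,1]],
])

```text
time_s: 33.2
tcp_pos: [0.4467, 0.2524, -0.0044]
ee_rot: [[0.001, -1.0, 0.002], [-1.0, -0.001, 0.001], [-0.001, -0.002, -1.0]]
wrist_force: [-1.2, -0.7, 4.3]
gripper_width: 0.408
```

Request:
play_rows([
  [[0,0,0,0,0,0,1],[0,0,0.03,0,0,0,1],[0,0,0.07,0,0,0,1],[0,0,0.11,0,0,0,1],[0,0,0.14,0,0,0,1]],
])

```text
time_s: 33.7
tcp_pos: [0.4463, 0.2522, 0.1368]
ee_rot: [[0.001, -1.0, 0.002], [-1.0, -0.001, 0.002], [-0.002, -0.002, -1.0]]
wrist_force: [0.3, 0.4, -2.1]
gripper_width: 0.411
```

Request:
play_rows([
  [[0,0,0,0,0,0,1],[0,0,0,0,0,0,1]],
])

```text
time_s: 33.9
tcp_pos: [0.4456, 0.2518, 0.1345]
ee_rot: [[-0.0, -1.0, -0.0], [-1.0, 0.0, 0.001], [-0.001, 0.0, -1.0]]
wrist_force: [0.2, -0.0, -2.2]
gripper_width: 0.416
```

Request:
play_rows([
  [[0.007,-0.0178,0,0,0,-0.1095,1],[0.014,-0.0356,0,0,0,-0.219,1],[0.021,-0.0534,0,0,0,-0.3285,1],[0.028,-0.0711,0,0,0,-0.438,1],[0.035,-0.0889,0,0,0,-0.5475,1]],
])

```text
time_s: 34.4
tcp_pos: [0.4799, 0.1615, 0.1322]
ee_rot: [[-0.524, -0.851, -0.004], [-0.851, 0.524, -0.002], [0.004, 0.002, -1.0]]
wrist_force: [-0.5, 0.4, -0.7]
gripper_width: 0.411
```

Request:
play_rows([
  [[0.007,-0.0178,0,0,0,-0.1095,1],[0.014,-0.0356,0,0,0,-0.219,1],[0.021,-0.0534,0,0,0,-0.3285,1],[0.028,-0.0711,0,0,0,-0.438,1],[0.035,-0.0889,0,0,0,-0.5475,1]],
])

```text
time_s: 34.9
tcp_pos: [0.5148, 0.0728, 0.1321]
ee_rot: [[-0.891, -0.454, -0.005], [-0.454, 0.891, -0.001], [0.005, 0.001, -1.0]]
wrist_force: [0.1, 0.0, -1.0]
gripper_width: 0.408
```

Request:
play_rows([
  [[0.007,-0.0178,0,0,0,-0.1095,1],[0.014,-0.0356,0,0,0,-0.219,1],[0.021,-0.0534,0,0,0,-0.3285,1],[0.028,-0.0711,0,0,0,-0.438,1],[0.035,-0.0889,0,0,0,-0.5475,1]],
])

```text
time_s: 35.4
tcp_pos: [0.5497, -0.0158, 0.1319]
ee_rot: [[-0.997, 0.076, -0.005], [0.076, 0.997, -0.001], [0.005, -0.001, -1.0]]
wrist_force: [0.5, 0.2, -1.5]
gripper_width: 0.413
```

Request:
play_rows([
  [[0,0,0,0,0,0,1],[0,0,0,0,0,0,1],[0,0,0,0,0,0,1]],
])

```text
time_s: 35.7
tcp_pos: [0.5502, -0.0145, 0.1334]
ee_rot: [[-0.998, 0.07, -0.002], [0.07, 0.998, -0.0], [0.002, -0.0, -1.0]]
wrist_force: [-0.2, 0.3, -1.9]
gripper_width: 0.41
```

Run:
```python
from h import *
s=r.sense();y=s['ee_rot'][:,1];print(s['tcp_pos'],np.degrees(np.arctan2(y[1],y[0])),s['joints'].round())
c=cap('wrist')
blobs(c,.12,.19,(.4,.75,-.4,.6),lambda i:(i[...,0]<140)&(i[...,0]>i[...,2]+10))
print('blackstrips');blobs(c,.019,.026,(.45,.62,-.25,.12),lambda i:i.max(-1)<70,mn=60)
print('placed');blobs(c,.044,.062,(.4,.65,-.25,.1),lambda i:(i[...,0]<140)&(i[...,0]>i[...,2]+10))
```

```text
[ 0.5502497  -0.01445964  0.13337958] 85.98531969598109 [  15.   18.  -15.   -0.  -57. -109.]
[375 183] 176 [481.8  -9.5  30.5   2.1  86.1] z 172.7
[373 298] 5424 [517.9 -16.7  67.3  46.8 178.1] z 173.4
[377 417] 1394 [577.6 -16.   35.9  19.7  86.1] z 173.1
blackstrips
[428 280] 408 [559.6  24.5  70.9   8.5 178. ] z 22.4
[502 285] 243 [566.5  81.3  67.4   5.7 175.8] z 22.4
[311 301] 1249 [571.5 -68.1  89.   33.4 176. ] z 22.6
[216 310] 343 [ 567.  -141.5   36.1   20.8  175.4] z 22.5
placed
[409  48] 49 [406.8  14.9  14.1   2.8 164.5] z 53.7
[318 230] 316 [511.9 -52.7  30.9  18.6   7.5] z 55.0
[471 285] 2590 [566.7  51.5  94.2  36.4 176.2] z 53.3
[147 285] 1676 [ 544.8 -174.2   79.3   35.   176.2] z 53.5
```

Request:
play_rows([
  [[0,-0.0006,-0.04,0,0,0,1],[0,-0.0006,-0.08,0,0,0,1],[0,-0.0006,-0.105,0,0,0,1],[0,-0.0006,-0.118,0,0,0,1],[0,-0.0006,-0.1195,0,0,0,1]],
])

```text
time_s: 36.25
tcp_pos: [0.5502, -0.0149, 0.0136]
ee_rot: [[-0.998, 0.069, -0.003], [0.069, 0.998, -0.001], [0.003, -0.001, -1.0]]
wrist_force: [0.9, -0.9, -0.5]
gripper_width: 0.411
```

Request:
play_rows([
  [[0,0,0,0,0,0,1],[0.01,-0.0007,0,0,0,0,1],[0.02,-0.0014,0,0,0,0,1],[0.028,-0.002,0,0,0,0,1],[0.033,-0.0024,0,0,0,0,1]],
])

```text
time_s: 36.75
tcp_pos: [0.5856, -0.0179, 0.0153]
ee_rot: [[-0.997, 0.071, 0.001], [0.071, 0.997, 0.0], [-0.001, 0.0, -1.0]]
wrist_force: [-5.1, 0.8, 3.9]
gripper_width: 0.411
```

Request:
play_rows([
  [[0.002,-0.0001,0,0,0,0,1],[0.004,-0.0003,0,0,0,0,1],[0.006,-0.0004,0,0,0,0,1],[0.0075,-0.0005,0,0,0,0,1],[0.0075,-0.0005,0,0,0,0,1]],
])

```text
time_s: 37.25
tcp_pos: [0.5852, -0.0189, 0.0134]
ee_rot: [[-0.997, 0.072, -0.013], [0.072, 0.997, -0.001], [0.013, -0.002, -1.0]]
wrist_force: [-10.4, 1.8, 2.6]
gripper_width: 0.412
```

Request:
play_rows([
  [[0,0,0,0,0,0,0.45],[0,0,0,0,0,0,0.45],[0,0,0,0,0,0,0.4],[0,0,0.04,0,0,0,0.4],[0,0,0.085,0,0,0,0.4]],
])

```text
time_s: 37.75
tcp_pos: [0.5909, -0.0186, 0.0994]
ee_rot: [[-0.997, 0.071, -0.003], [0.071, 0.997, -0.001], [0.003, -0.001, -1.0]]
wrist_force: [1.3, -0.4, 0.1]
gripper_width: 0.595
```

Request:
play_rows([
  [[0,0,0.045,0,0,0,0.2],[0,0,0.065,0,0,0,0.2],[0,0,0.065,0,0,0,0.2]],
])

```text
time_s: 38.05
tcp_pos: [0.5947, -0.018, 0.1699]
ee_rot: [[-0.997, 0.071, 0.01], [0.071, 0.997, 0.001], [-0.01, 0.002, -1.0]]
wrist_force: [-0.5, 0.1, 0.4]
gripper_width: 0.765
```

Run:
```python
from h import *
s=r.sense();y=s['ee_rot'][:,1];print(s['tcp_pos'],np.degrees(np.arctan2(y[1],y[0])),s['joints'].round())
for n in('top','side','wrist'):
    c=cap(n);print(n)
    blobs(c,.044,.062,(.4,.65,-.25,.1),lambda i:(i[...,0]<140)&(i[...,0]>i[...,2]+10))
    if n!='wrist':
        print('bar');blobs(c,.004,.014,(.3,.65,.3,.47),mn=40)
        print('leg');blobs(c,.035,.05,(.3,.6,-.55,-.3),lambda i:(i[...,0]<150)&(i[...,0]>i[...,2]+10))
save(c,'w6.png',1.2)
```

```text
[ 0.59471844 -0.01804951  0.16990173] 85.93107620364826 [  14.   20.   -7.    0.  -63. -108.]
top
[295 264] 476 [570.3  50.8 101.1  36.5 176.4] z 54.4
[332 269] 483 [566.3 -18.7 102.7  42.7 172.2] z 53.9
[418 281] 478 [ 555.3 -176.7  100.6   36.2  176.1] z 54.1
bar
[120 269] 212 [544.9 390.  103.7  26.1 179.9] z 7.8
[106 349] 228 [398.3 395.3 109.9  24.5 178.6] z 8.6
leg
[544 345] 511 [ 454.8 -412.   115.1   33.7  175.5] z 42.2
side
[348 260] 488 [ 558.6 -169.1  106.4   48.4  179.8] z 53.3
[355 316] 105 [513.7 -54.4  30.6  28.2  17. ] z 54.7
[315 328] 632 [567.  -14.2 103.4  43.6   0.8] z 53.5
[298 362] 705 [572.1  53.2 105.2  47.5   3.7] z 53.4
bar
[210 573] 42 [584.4 368.9  23.8   9.1  16.1] z 7.9
leg
[434 190] 344 [ 456.3 -408.9  117.3   38.2  175.7] z 40.0
wrist
[323 171] 269 [514.8 -53.7  29.9  20.9 166.3] z 55.0
[374 243] 2378 [565.7 -18.   97.8  43.8 176.1] z 53.5
[464 245] 2418 [571.3  50.6  99.3  38.  175.8] z 53.4
[167 242] 2187 [ 558.5 -151.4  100.8   83.1  176.3] z 53.6
```

View pics/w6.png

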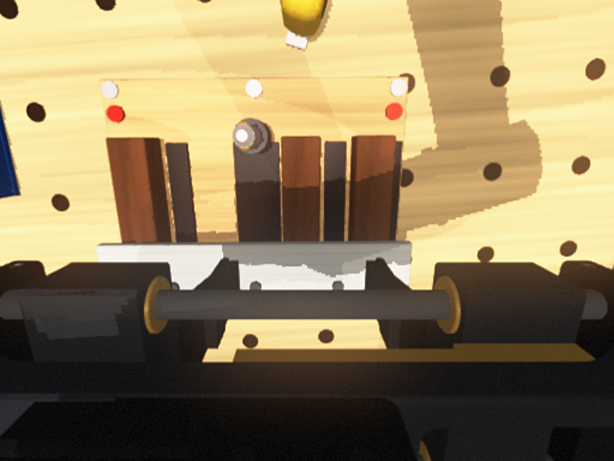

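Wrist view: blanks are in lanes 1, 3 and 4 at (135,190), (300,190) and (373,190), with their near ends in line. The bar's reading has changed, so I'm checking it.

Run:
```python
from h import *
c=cap('top');save(c,'t2.png',4,(40,140,170,270))
for lo,hi in((.004,.03),(.012,.03),(.030,.1)):
    print(lo);blobs(c,lo,hi,(.3,.65,.3,.5),mn=20)
print('red');blobs(c,.005,.08,(.3,.7,.3,.5),lambda i:(i[...,0]>90)&(i[...,1]<60),mn=15)
```

```text
0.004
[ 82 219] 69 [643.2 478.3  44.1  14.1  95.3] z 8.0
[114 308] 700 [468.3 392.5 249.9  42.6 177.4] z 9.6
[ 53 379] 106 [331.1 487.5  38.5  22.9 115.6] z 13.5
0.012
[ 73 218] 20 [641.2 495.4  13.6   6.5 174.2] z 21.9
[114 308] 232 [470.8 387.7 116.5  33.2 177.4] z 18.8
[ 51 379] 69 [331.9 486.7  34.1  21.2 115.1] z 14.8
0.03
red
[111 309] 74 [4.675e+02 3.881e+02 3.000e+01 2.590e+01 4.000e-01] z 25.3
[ 51 380] 54 [329.7 487.   31.8  13.9 121.1] z 14.4
```

View pics/t2.png

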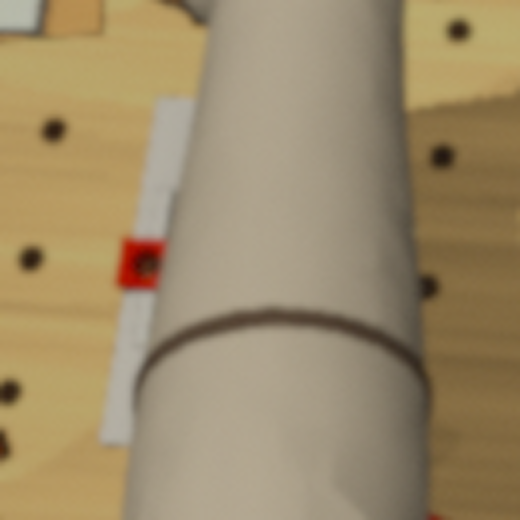

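The crop only shows the forearm hiding part of the bar, so it hasn't moved.

Request:
play_rows([
  [[-0.0049,0.0161,0,0,0,0.1285,0.2],[-0.0099,0.0323,0,0,0,0.257,0.2],[-0.0148,0.0484,0,0,0,0.3855,0.2],[-0.0198,0.0646,0,0,0,0.514,0.2],[-0.0247,0.0807,0,0,0,0.6426,0.2]],
])

```text
time_s: 38.75
tcp_pos: [0.5659, 0.0627, 0.1631]
ee_rot: [[-0.839, -0.545, -0.003], [-0.545, 0.839, -0.001], [0.003, 0.001, -1.0]]
wrist_force: [-0.3, 0.1, -0.6]
gripper_width: 0.802
```

Request:
play_rows([
  [[-0.0049,0.0161,0,0,0,0.1285,0.2],[-0.0099,0.0323,0,0,0,0.257,0.2],[-0.0148,0.0484,0,0,0,0.3855,0.2],[-0.0198,0.0646,0,0,0,0.514,0.2],[-0.0247,0.0807,0,0,0,0.6426,0.2]],
])

```text
time_s: 39.25
tcp_pos: [0.5413, 0.1434, 0.1631]
ee_rot: [[-0.345, -0.939, -0.003], [-0.939, 0.345, -0.002], [0.003, 0.002, -1.0]]
wrist_force: [0.3, -0.2, 0.4]
gripper_width: 0.801
```

Request:
play_rows([
  [[-0.0049,0.0161,0,0,0,0.1285,0.2],[-0.0099,0.0323,0,0,0,0.257,0.2],[-0.0148,0.0484,0,0,0,0.3855,0.2],[-0.0198,0.0646,0,0,0,0.514,0.2],[-0.0247,0.0807,0,0,0,0.6426,0.2]],
])

```text
time_s: 39.75
tcp_pos: [0.5166, 0.2239, 0.1631]
ee_rot: [[0.287, -0.958, -0.003], [-0.958, -0.287, -0.002], [0.001, 0.003, -1.0]]
wrist_force: [0.1, -0.3, 0.0]
gripper_width: 0.797
```

Request:
play_rows([
  [[-0.0049,0.0161,0,0,0,0.1285,0.2],[-0.0099,0.0323,0,0,0,0.257,0.2],[-0.0148,0.0484,0,0,0,0.3855,0.2],[-0.0198,0.0646,0,0,0,0.514,0.2],[-0.0247,0.0807,0,0,0,0.6426,0.2]],
])

```text
time_s: 40.25
tcp_pos: [0.492, 0.3046, 0.1631]
ee_rot: [[0.804, -0.595, -0.002], [-0.595, -0.804, -0.002], [-0.0, 0.003, -1.0]]
wrist_force: [0.8, -0.3, 0.3]
gripper_width: 0.803
```

Request:
play_rows([
  [[-0.0049,0.0161,0,0,0,0.1285,0.2],[-0.0099,0.0323,0,0,0,0.257,0.2],[-0.0148,0.0484,0,0,0,0.3855,0.2],[-0.0198,0.0646,0,0,0,0.514,0.2],[-0.0247,0.0807,0,0,0,0.6426,0.2]],
])

```text
time_s: 40.75
tcp_pos: [0.4674, 0.3852, 0.1629]
ee_rot: [[1.0, 0.005, -0.002], [0.005, -1.0, -0.003], [-0.002, 0.003, -1.0]]
wrist_force: [-0.2, -0.8, 0.6]
gripper_width: 0.801
```

Request:
play_rows([
  [[0,0,0,0,0,0,0.2],[0,0,0,0,0,0,0.2],[0,0,0,0,0,0,0.2]],
])

```text
time_s: 41.05
tcp_pos: [0.468, 0.3843, 0.1641]
ee_rot: [[1.0, -0.002, -0.001], [-0.002, -1.0, -0.001], [-0.001, 0.001, -1.0]]
wrist_force: [0.4, -0.3, 0.1]
gripper_width: 0.799
```

Run:
```python
from h import *
s=r.sense();y=s['ee_rot'][:,1];print(s['tcp_pos'],np.degrees(np.arctan2(y[1],y[0])),s['joints'].round())
c=cap('wrist');print('bar');blobs(c,.004,.013,(.3,.65,.3,.5),mn=20)
print('red');blobs(c,.018,.03,(.3,.7,.3,.5),lambda i:(i[...,0]>90)&(i[...,1]<60),mn=15)
```

```text
[0.46798517 0.38434958 0.16406124] -90.09811698914689 [ 55.  21.  -5.  -0. -64.  35.]
bar
[251  33] 388 [645.5 478.7  44.4  13.7  99. ] z 5.6
[376 162] 2633 [542.5 384.8 108.3  40.  179.5] z 7.5
[377 267] 20 [461.7 383.9  14.6   3.3  98.9] z 9.2
[376 324] 1303 [409.  385.3  77.3  39.7   0.8] z 7.6
red
[376 260] 677 [470.7 385.4  39.2  35.8  90. ] z 25.5
```

Request:
play_rows([
  [[0.0022,0.0012,-0.045,0,0,0,0.2],[0.0022,0.0012,-0.09,0,0,0,0.2],[0.0022,0.0012,-0.13,0,0,0,0.2],[0.0022,0.0012,-0.16,0,0,0,0.2],[0.0022,0.0012,-0.175,0,0,0,0.2]],
])

```text
time_s: 41.6
tcp_pos: [0.4691, 0.3839, -0.0134]
ee_rot: [[1.0, -0.002, -0.004], [-0.002, -1.0, -0.004], [-0.004, 0.004, -1.0]]
wrist_force: [0.1, -0.1, 0.6]
gripper_width: 0.799
```

Request:
play_rows([
  [[0,0,-0.006,0,0,0,0.2],[0,0,-0.01,0,0,0,0.2],[0,0,-0.01,0,0,0,0.2],[0,0,-0.01,0,0,0,0.6],[0,0,-0.01,0,0,0,1]],
])

```text
time_s: 42.1
tcp_pos: [0.4708, 0.3869, -0.0189]
ee_rot: [[1.0, -0.0, 0.001], [-0.0, -1.0, 0.002], [0.001, -0.002, -1.0]]
wrist_force: [0.9, -0.3, 0.4]
gripper_width: 0.694
```

Request:
play_rows([
  [[0,0,0,0,0,0,1],[0,0,0,0,0,0,1],[0,0,0,0,0,0,1],[0,0,0,0,0,0,1],[0,0,0,0,0,0,1]],
])

```text
time_s: 42.6
tcp_pos: [0.4702, 0.3861, -0.0197]
ee_rot: [[1.0, -0.0, -0.0], [-0.0, -1.0, -0.0], [-0.0, 0.0, -1.0]]
wrist_force: [-0.4, -0.6, 3.8]
gripper_width: 0.458
```

Request:
play_rows([
  [[0,0,0.03,0,0,0,1],[0,0,0.07,0,0,0,1],[0,0,0.11,0,0,0,1],[0,0,0.15,0,0,0,1],[0,0,0.19,0,0,0,1]],
])

```text
time_s: 43.1
tcp_pos: [0.4694, 0.3859, 0.1702]
ee_rot: [[1.0, -0.0, -0.002], [-0.0, -1.0, -0.001], [-0.002, 0.001, -1.0]]
wrist_force: [0.4, 1.2, -3.1]
gripper_width: 0.458
```

Request:
play_rows([
  [[0,0,0.015,0,0,0,1],[0,0,0.015,0,0,0,1],[0,0,0.015,0,0,0,1]],
])

```text
time_s: 43.4
tcp_pos: [0.4692, 0.3857, 0.183]
ee_rot: [[1.0, -0.001, -0.003], [-0.001, -1.0, -0.002], [-0.003, 0.002, -1.0]]
wrist_force: [-0.3, -0.6, -4.3]
gripper_width: 0.458
```

Request:
play_rows([
  [[0.0029,-0.0296,0,0,0,-0.1095,1],[0.0059,-0.0592,0,0,0,-0.2189,1],[0.0088,-0.0888,0,0,0,-0.3284,1],[0.0118,-0.1183,0,0,0,-0.4378,1],[0.0147,-0.1479,0,0,0,-0.5473,1]],
])

```text
time_s: 43.9
tcp_pos: [0.4836, 0.2365, 0.182]
ee_rot: [[0.851, -0.524, -0.005], [-0.524, -0.851, -0.003], [-0.002, 0.005, -1.0]]
wrist_force: [0.3, -0.3, -3.5]
gripper_width: 0.459
```

Request:
play_rows([
  [[0.0029,-0.0296,0,0,0,-0.1095,1],[0.0059,-0.0592,0,0,0,-0.2189,1],[0.0088,-0.0888,0,0,0,-0.3284,1],[0.0118,-0.1183,0,0,0,-0.4378,1],[0.0147,-0.1479,0,0,0,-0.5473,1]],
])

```text
time_s: 44.4
tcp_pos: [0.4981, 0.0889, 0.1822]
ee_rot: [[0.454, -0.891, -0.005], [-0.891, -0.454, -0.002], [-0.001, 0.005, -1.0]]
wrist_force: [0.9, -0.1, -3.8]
gripper_width: 0.456
```

Request:
play_rows([
  [[0.0029,-0.0296,0,0,0,-0.1095,1],[0.0059,-0.0592,0,0,0,-0.2189,1],[0.0088,-0.0888,0,0,0,-0.3284,1],[0.0118,-0.1183,0,0,0,-0.4378,1],[0.0147,-0.1479,0,0,0,-0.5473,1]],
])

```text
time_s: 44.9
tcp_pos: [0.5128, -0.0585, 0.1821]
ee_rot: [[-0.076, -0.997, -0.005], [-0.997, 0.076, -0.0], [0.001, 0.005, -1.0]]
wrist_force: [0.5, 0.9, -3.6]
gripper_width: 0.456
```

Request:
play_rows([
  [[0,0,0,0,0,0,1],[0,0,0,0,0,0,1],[0,0,0,0,0,0,1]],
])

```text
time_s: 45.2
tcp_pos: [0.5136, -0.0569, 0.1835]
ee_rot: [[-0.07, -0.998, -0.003], [-0.998, 0.07, -0.0], [0.0, 0.003, -1.0]]
wrist_force: [-1.0, 0.3, -3.6]
gripper_width: 0.456
```

Run:
```python
from h import *
s=r.sense();y=s['ee_rot'][:,1];print(s['tcp_pos'],np.degrees(np.arctan2(y[1],y[0])),s['joints'].round(),s['wrist_force'])
for n in('wrist','side','top'):
    c=cap(n);print(n)
    print('red');blobs(c,.19,.26,(.3,.7,-.3,.5),lambda i:(i[...,0]>90)&(i[...,1]<60),mn=15)
    print('bar');blobs(c,.195,.22,(.3,.65,-.3,.5),lambda i:i.max(-1)-i.min(-1)<50,mn=60)
    print('post');blobs(c,.086,.103,(.45,.6,-.12,0),mn=10)
    if n=='side':save(c,'s3.png',3,(150,110,350,270))
```

```text
[ 0.51362466 -0.05689922  0.18348555] 175.97168549849243 [ 12.  12. -15.  -0. -63. -16.] [-1.02228915  0.2968749  -3.59660497]
wrist
red
[379 336] 1505 [512.7 -65.1  39.9  21.  175.9] z 228.7
[378 401] 138 [514.9 -34.6  39.4  13.4 175.5] z 228.7
bar
[378 159] 13339 [ 507.9 -128.6  108.7   40.2   85.7] z 210.9
[377 420] 1230 [515.6 -22.   39.8  22.3 175.3] z 211.0
post
side
red
[349 231] 220 [514.1 -52.6  39.1  38.6 175.5] z 228.6
bar
[332 274] 861 [519.4  16.1 112.4  41.3  85.3] z 211.5
post
[355 296] 56 [513.2 -55.   20.3  15.1  11.6] z 93.5
top
red
bar
[294 270] 527 [519.7  26.9  82.8  40.5  85.9] z 212.2
[400 285] 634 [ 507.6 -134.9   96.    41.1   85.9] z 212.1
post
```

View pics/s3.png

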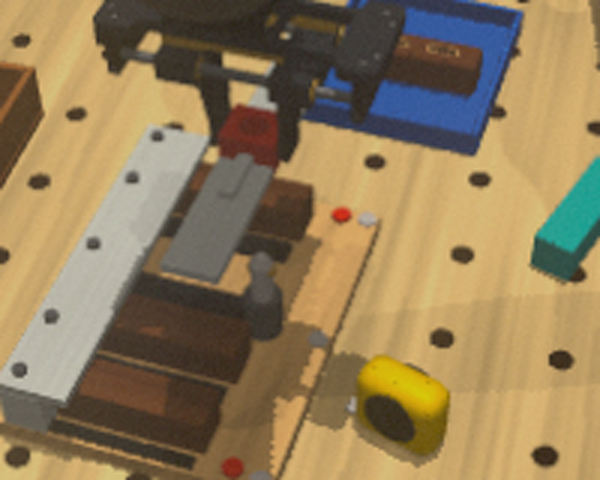

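Request:
play_rows([
  [[-0.0002,-0.0013,-0.03,0,0,0,1],[-0.0002,-0.0013,-0.06,0,0,0,1],[-0.0002,-0.0013,-0.085,0,0,0,1],[-0.0002,-0.0013,-0.095,0,0,0,1],[-0.0002,-0.0013,-0.095,0,0,0,1]],
])

```text
time_s: 45.85
tcp_pos: [0.5134, -0.0584, 0.0888]
ee_rot: [[-0.07, -0.998, -0.003], [-0.998, 0.07, -0.001], [0.001, 0.003, -1.0]]
wrist_force: [-0.2, -0.4, -3.7]
gripper_width: 0.458
```

Request:
play_rows([
  [[0,0,0,0,0,0,1],[0,0,0,0,0,0,1]],
])

```text
time_s: 46.05
tcp_pos: [0.5156, -0.0584, 0.0915]
ee_rot: [[-0.07, -0.998, 0.003], [-0.998, 0.07, 0.0], [-0.001, -0.003, -1.0]]
wrist_force: [-0.5, 0.5, -4.0]
gripper_width: 0.458
```

Run:
```python
from h import *
s=r.sense();y=s['ee_rot'][:,1];print(s['tcp_pos'],np.degrees(np.arctan2(y[1],y[0])),s['wrist_force'])
for n in('wrist','side'):
    c=cap(n);print(n)
    print('red');blobs(c,.12,.16,(.3,.7,-.3,.5),lambda i:(i[...,0]>90)&(i[...,1]<60),mn=15)
c=cap('side');save(c,'s4.png',5,(180,140,290,250))
```

```text
[ 0.5155845  -0.05835823  0.09153868] 175.96097729184615 [-0.50606278  0.54262384 -3.96796605]
wrist
red
[380 335] 1570 [514.2 -67.9  40.1  18.6 175.2] z 136.7
[395 311] 19 [506.8 -76.1   4.9   0.6 174.4] z 126.4
[379 401] 190 [516.1 -38.3  39.2  10.5 178.2] z 136.8
side
red
[351 275] 137 [515.5 -57.4  37.3  37.2  88.1] z 137.0
```

View pics/s4.png

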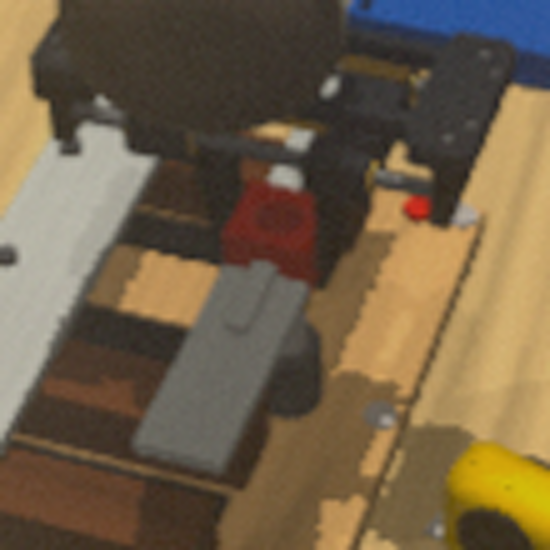

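Request:
play_rows([
  [[-0.002,0,0,0,0,0,1],[-0.002,0,-0.006,0,0,0,1],[-0.002,0,-0.012,0,0,0,1],[-0.002,0,-0.016,0,0,0,1],[-0.002,0,-0.016,0,0,0,1]],
])

```text
time_s: 46.7
tcp_pos: [0.5115, -0.0587, 0.0729]
ee_rot: [[-0.071, -0.997, -0.002], [-0.997, 0.071, -0.0], [0.0, 0.002, -1.0]]
wrist_force: [0.2, -0.4, -3.6]
gripper_width: 0.456
```

Request:
play_rows([
  [[0,0,0,0,0,0,1],[0,0,0,0,0,0,1]],
])

```text
time_s: 46.9
tcp_pos: [0.5124, -0.0586, 0.074]
ee_rot: [[-0.071, -0.997, 0.0], [-0.997, 0.071, -0.0], [0.0, -0.0, -1.0]]
wrist_force: [-0.0, 0.3, -2.7]
gripper_width: 0.456
```

Request:
play_rows([
  [[0.0008,0,-0.004,0,0,0,1],[0.0008,0,-0.008,0,0,0,1],[0.0008,0,-0.012,0,0,0,1],[0.0008,0,-0.016,0,0,0,1],[0.0008,0,-0.016,0,0,0,1]],
])

```text
time_s: 47.4
tcp_pos: [0.5132, -0.0586, 0.057]
ee_rot: [[-0.071, -0.997, 0.001], [-0.997, 0.071, 0.0], [-0.0, -0.001, -1.0]]
wrist_force: [1.5, -1.0, -7.4]
gripper_width: 0.454
```

Request:
play_rows([
  [[0,0,-0.004,0,0,0,1],[0,0,-0.008,0,0,0,1],[0,0,-0.012,0,0,0,1],[0,0,-0.012,0,0,0,1]],
])

```text
time_s: 47.8
tcp_pos: [0.513, -0.0585, 0.0447]
ee_rot: [[-0.072, -0.997, 0.0], [-0.997, 0.072, 0.001], [-0.001, 0.0, -1.0]]
wrist_force: [3.0, -1.2, -8.2]
gripper_width: 0.457
```

Request:
play_rows([
  [[0,0,-0.004,0,0,0,1],[0,0,-0.007,0,0,0,1],[0,0,-0.009,0,0,0,1],[0,0,-0.009,0,0,0,1]],
])

```text
time_s: 48.2
tcp_pos: [0.5122, -0.0586, 0.036]
ee_rot: [[-0.071, -0.997, -0.002], [-0.997, 0.071, 0.0], [0.0, 0.002, -1.0]]
wrist_force: [1.9, -0.4, -5.1]
gripper_width: 0.454
```

Request:
play_rows([
  [[0,0,-0.001,0,0,0,1],[0,0,-0.002,0,0,0,1],[0,0,-0.002,0,0,0,1]],
])

```text
time_s: 48.5
tcp_pos: [0.5122, -0.0587, 0.0357]
ee_rot: [[-0.071, -0.997, -0.001], [-0.997, 0.071, -0.0], [0.0, 0.001, -1.0]]
wrist_force: [-2.7, 0.8, 4.1]
gripper_width: 0.458
```

Request:
play_rows([
  [[0,0,-0.0015,0,0,0,1],[0,0,-0.003,0,0,0,1],[0,0,-0.003,0,0,0,1]],
])

```text
time_s: 48.8
tcp_pos: [0.5123, -0.0587, 0.0356]
ee_rot: [[-0.07, -0.998, -0.001], [-0.998, 0.07, -0.001], [0.001, 0.001, -1.0]]
wrist_force: [-9.5, 4.1, 23.8]
gripper_width: 0.459
```

Run:
```python
from h import *
s=r.sense();print(s['tcp_pos'],s['wrist_force'])
c=cap('side');print('red');blobs(c,.05,.16,(.3,.7,-.3,.5),lambda i:(i[...,0]>90)&(i[...,1]<60),mn=15)
print('bar');blobs(c,.056,.07,(.48,.54,-.2,.1),lambda i:i.max(-1)-i.min(-1)<50,mn=60)
```

```text
[ 0.51226439 -0.05869684  0.03560202] [-9.50914725  4.11244739 23.78802252]
red
[354 304] 95 [512.6 -56.6  36.5  36.1  89.4] z 80.9
bar
[339 346] 699 [520.1  14.  110.6  45.2  86. ] z 63.1
```

Request:
play_rows([
  [[0,0,0.004,0,0,0,1],[0.001,0,0.0045,0,0,0,0.6],[0.001,0,0.0045,0,0,0,0.3],[0.001,0,0.0045,0,0,0,0.2],[0.001,0,0.0045,0,0,0,0.2]],
])

```text
time_s: 49.35
tcp_pos: [0.5142, -0.0587, 0.0364]
ee_rot: [[-0.071, -0.997, -0.0], [-0.997, 0.071, -0.0], [0.0, 0.0, -1.0]]
wrist_force: [0.1, -0.1, -0.3]
gripper_width: 0.651
```

Request:
play_rows([
  [[0,0,0,0,0,0,0.2],[0,0,0.04,0,0,0,0.2],[0,0,0.08,0,0,0,0.2],[0,0,0.13,0,0,0,0.2],[0,0,0.16,0,0,0,0.2]],
])

```text
time_s: 49.85
tcp_pos: [0.5155, -0.0588, 0.2005]
ee_rot: [[-0.07, -0.997, 0.006], [-0.998, 0.07, -0.0], [-0.0, -0.006, -1.0]]
wrist_force: [-0.1, 0.1, -0.7]
gripper_width: 0.8
```

Request:
play_rows([
  [[-0.01,0.04,0.02,0,0,0,0],[-0.02,0.09,0.03,0,0,0,0],[-0.03,0.14,0.03,0,0,0,0],[-0.04,0.18,0.03,0,0,0,0],[-0.05,0.23,0.03,0,0,0,0]],
])

```text
time_s: 50.35
tcp_pos: [0.4634, 0.1717, 0.2269]
ee_rot: [[-0.072, -0.997, 0.001], [-0.997, 0.072, 0.0], [-0.0, -0.001, -1.0]]
wrist_force: [1.6, -0.2, -0.8]
gripper_width: 0.994
```

Request:
play_rows([
  [[0,0.04,0,0,0,0,0],[0,0.08,0,0,0,0,0],[0,0.08,0,0,0,0,0],[0,0.08,0,0,0,0,0]],
])

```text
time_s: 50.75
tcp_pos: [0.4638, 0.251, 0.226]
ee_rot: [[-0.069, -0.998, -0.001], [-0.998, 0.069, -0.001], [0.001, 0.001, -1.0]]
wrist_force: [-0.1, 0.3, -0.3]
gripper_width: 1.001
```

Run:
```python
from h import *
s=r.sense();print(s['time_s'],s['tcp_pos'],s['wrist_force'])
br=lambda i:(i[...,0]<150)&(i[...,0]>i[...,2]+10)
for n in('top','side'):
    c=cap(n);print(n)
    blobs(c,.044,.058,(.4,.65,-.25,.1),br)
    print('leg');blobs(c,.035,.05,(.3,.6,-.55,-.3),br)
    print('red');blobs(c,.05,.16,(.3,.7,-.3,.5),lambda i:(i[...,0]>90)&(i[...,1]<60),mn=15)
    print('bar');blobs(c,.058,.072,(.47,.545,-.25,.1),lambda i:i.max(-1)-i.min(-1)<50,mn=40)
    print('tape');blobs(c,.03,.08,(.3,.5,-.05,.15),lambda i:(i[...,0]>i[...,2]+90),mn=50)
    print('glue');blobs(c,.05,.23,(.66,.85,.04,.22))
    save(c,n+'9.png',2.3,(130,110,450,300))
```

```text
50.75 [0.46380391 0.25103371 0.22596897] [-0.13766936  0.34664621 -0.26749417]
top
[296 259] 351 [571.2  50.8 101.3  37.  176. ] z 53.9
[333 263] 343 [577.3 -18.4  78.7  36.3 175.8] z 54.1
[419 276] 356 [ 555.5 -176.4   99.7   35.8  175.9] z 54.2
leg
[544 345] 508 [ 455.5 -411.9  115.4   33.   175.6] z 42.0
red
[292 257] 118 [582.7  56.9  66.7  16.9 172.9] z 53.9
[330 262] 117 [577.6 -13.6  67.2  19.1 177.3] z 54.0
[415 273] 154 [ 566.5 -171.2   70.2   19.9  174. ] z 54.5
[353 297] 131 [513.4 -60.2  41.4  33.1 174.4] z 81.4
bar
[311 292] 550 [520.1  12.3 108.5  43.7  85.7] z 64.0
[393 304] 557 [ 508.7 -131.5  110.    43.6   86.4] z 64.1
tape
[313 365] 328 [389.    1.1  68.9  36.2 160.6] z 59.8
glue
[270 150] 1086 [788.1 101.1 149.3  68.7 148. ] z 102.5
[294 212] 63 [667.4  60.3  39.8  13.4  93.5] z 66.7
side
[304 370] 176 [558.4  65.   77.5  15.5 177.8] z 53.1
leg
[424 187] 200 [ 473.3 -409.6   84.3   39.2  176.9] z 40.2
red
bar
[341 350] 137 [512.1  27.1  34.3  23.8  86.4] z 63.2
[328 371] 40 [521.6  68.3  35.6   5.9 175.9] z 61.8
tape
glue
[148 352] 1641 [792.4 118.4 144.7  62.7 157.1] z 121.1
```

View pics/side9.png

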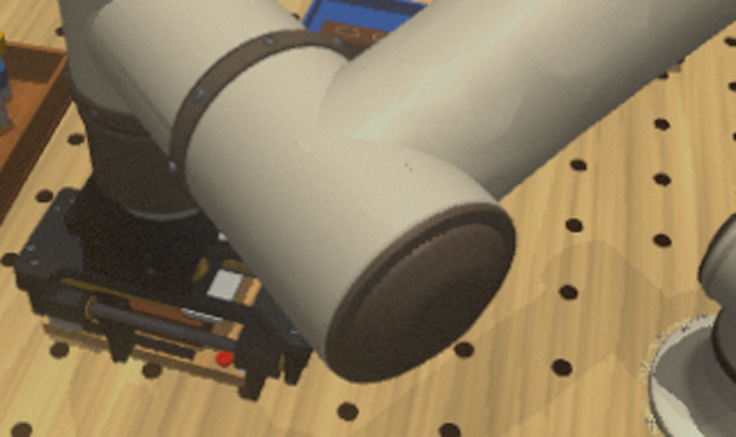

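View pics/top9.png

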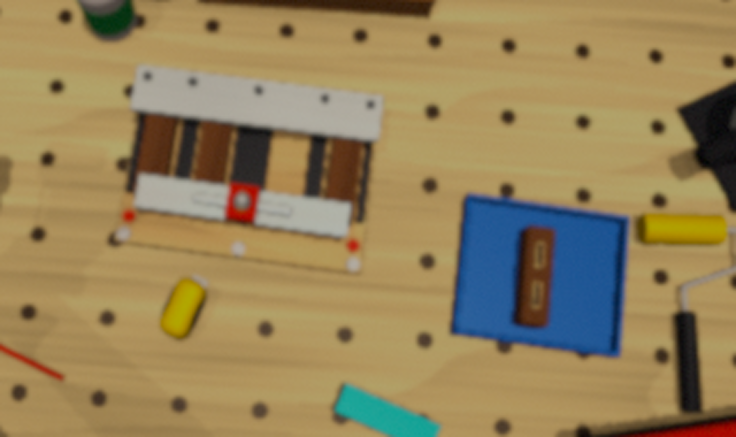

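The top view shows the bar seated square, with the hub top at 81.4 mm (81.5 mm at the start). The blanks are in lanes 1, 3 and 4, the leg is in the tray, and the tape measure and glue are in place. Handing in.

```bash
python3 -c "
from station import r
print(r.finish_job())"
```

```text
the job is handed in; nothing more can be done
None
```

The changeover is done and handed in at about 51 s of the 210 s allowed. No verdict is reported.

**What I did**
- I pulled the bar off its post and laid it in the free bench area.
- The only routed leg, in lane 2, was drawn back from under the rail and put in the blue tray.
- All three blanks were slid under the rail into lanes 4, 1 and 3. Each one stopped against the fence with about 9–10 N of contact.
- I refitted the bar over the post, past the balls and onto the shoulder. A 24 N push moved it no further.

**Last checks**
- **Bar:** the hub top measured 81.4 mm (81.5 mm at the start). The bar's angle is about 86°, the same as the fixture's.
- **Blanks:** their tops are at 54 mm. Before the bar covered them, their near ends were in line.
- **Leg:** it lies inside the tray.
- **Tape measure and glue:** the tape measure reads within about 1 mm of its starting place. I never touched the glue bottle; in the last pictures it is standing near its starting place, but I did not measure its position exactly.

**What went wrong or disagreed**
- **Fingertips:** the real tips sit about 25 mm behind the reported tool point. My first close therefore gripped the post above the hub, with no harm done, and I corrected all later heights for it.
- **Knocked blank:** the nearest blank had been shifted about 35 mm partway through, so I found it again before picking it up.
- **Last side view:** the arm blocked most of it, so the final bar and blank readings come from the top camera. The click itself could only be judged from the force and the height.

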